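Load the sensor module and latch the test cell's guard gate

ROBOT

A 6-joint arm with a two-finger parallel gripper is mounted at the origin on the work surface. World frame = base frame: x ahead of the robot, y to its left, z up, the work surface at z = 0. Lengths are in mm, angles in rad, forces in N, time in s.
With the tool pointing down it reaches from about 350 to 800 mm from the base axis. Payload 7.3 kg.
Tool frame: the origin (TCP) lies between the finger pads; the fingertips stand 25 mm ahead of it and the grasp point (between the pads) lies 6 mm ahead of it; y points along the fingers, x is the direction in which the jaws open and shut, and the axes are right-handed (so a half turn about y gives the same grasp; the last joint's range is limited). The gripper opens to 85 mm and grips with 20 to 120 N. Pads are 22 mm wide; open, the fingers measure 114 mm over their backs; the gripper's body (76 mm by 85 mm) begins 54 mm behind the grasp point. The pads swing forward as they close: fully open they stand 13 mm farther back than shut.
Start: joints at [-0.146, 0.342, 1.524, -0, 1.275, -0.146], TCP at [525.019, 0.019, 221.622] pointing down, gripper open.
Joint ranges: [-2.53, 2.53], [-0.77, 2.02], [0.04, 2.7], [-1, 4.14], [0.28, 2.66], [-3.11, 3.11]. Speed limits (rad/s): [2.57, 2.57, 3.14, 3.14, 3.14, 3.14].

INTERFACE

Orientations are given as a rotation vector (axis times angle).
In Python, from workcell import bot gives the robot as it stands.
- The arm moves only by the shell command python3 -m creep 'ROWS'. ROWS is JSON, a list of rows, each a list of 5 numbers: the finger opening in m, from 0 to 0.0854, then the shift along the tool's x, y, z in m, then the turn about the tool's y in rad. A call has exactly 5 rows; each row is the pose to reach, as a shift and turn from the pose commanded when the call began, along the tool's axes at that moment; what a row does not reach only later rows make up. A row lasts 1/8 s, in which the tool goes at most 62.5 mm and 10.7 degrees, less where a joint would pass 70% of its speed; a pose out of reach is approached as far as the arm can. A call with a gripper value outside its range is refused whole. The fingers move at their own pace and stop on an object; the grip force is fixed at half the most. Time passes only in rows, so rows that repeat a pose let the fingers close, or fill a call up. It gives the time, the measured TCP pose, the force and the opening at its end, in the units of the state.
- bot.state(): the state, without advancing time (a new reading comes with each control period).
- bot.get_image(name): name is "scene" or "side" or "wrist"; returns (picture, depth): 480x640x3 uint8, red, green, blue; 480x640 float32, mm along the optical axis (not along the pixel's ray), 0 where there is no reading.
- bot.calibration(name): a dict with "fov_y" (degrees; the focal length in pixels is half the picture's height over the tangent of half this angle, whatever the lens; pixels are square), "cx", "cy" (the principal point, pixels), "pose" (4x4, takes a point from camera to world coordinates). Camera axes: x right, y down, z forward; pixel columns grow to the right and rows downward; lengths in mm; the calibration is good to about 2 mm. A picture is of the moment at which its call begins: read the wrist's pose just before it. calibration takes no time and is no camera call; for the wrist camera it gives the pose at the moment of the call.
- bot.finish_job(): hands the job in, once; it reports no verdict.
The state is a dict: "t": time; "joint_positions": joint angles; "qd": joint speeds; "joint_efforts": joint torques, N m; "ee_pos": TCP position; "ee_rot": TCP orientation; "force": force on the tool from outside, world axes, zero at the start; "ft_torque": the same for the moment, N m; "gripper_width": finger opening in mm.
Only numpy, scipy, OpenCV 4.12 (cv2) and the standard library are available. Lean on these libraries where they do the work, as an engineer would, in place of code of your own. Each camera call takes 0.05 s, during which the arm holds its last target.

TASK

Set the block-shaped sensor module upright and fully home in the pocket of the guarded test cell. Then push the cell's gate shut until its sprung tongue snaps in behind the strike and the gate stays shut by itself; push gently, for the light gate must never take more than 16 N. Leave the other things on the desk where they are.

Things in the scene. Friction and masses are not known exactly. Their poses are not given: they have to be found in the camera images.
- module: The sensor module: a grey plastic block 50 mm (x) x 30 mm (y) x 40 mm high with a round metal sensor cap (20 mm across, 12 mm high) centred on top; 65 to 125 g. Origin: centre of its underside; z up. It starts standing upright on the desk; either end may point either way.
- nest: Black pocket block 70 mm (x) x 50 mm (y), 14 mm high, fixed on the cell's base plate inside the fence (plate top 12 mm above the desk). Its open pocket is 56 mm (x) x 36 mm (y) and 8 mm deep, for the module with its long side along x. Origin: centre of the underside, on the base plate.
- nest_floor (a point): Centre of the pocket's floor, 6 mm above the base plate; the module's underside rests here. Axes as nest.
- gate_hinge (a point): On the gate's upright hinge axis at the base plate's top, fixed to the cell; the cell's axes: x points from the gate into the cell, y from the latch side to the hinge side, z up. The closed gate runs from here along -y. The cell: aluminium base plate 240 x 280 mm, 98 mm high fence on three sides, open top, the gate towards the robot.
- gate_push (a point): Middle of the steel push plate on the gate's outer face, 150 mm from the hinge, 52 mm above the desk; x is the push direction. Gate 190 mm long, 10 mm thick, top 96 mm above the desk; outer face 5 mm on the -x side of the hinge axis. Pushed here slowly, the force climbs to 4-8 N as the tongue rides up the lip, falls, then climbs 8 N per mm on the buffer; it snaps in by 9 N: stop at 11 to 12 N.
- gate (a joint): Gate angle in rad: 0 nominally closed, grows as it opens towards the robot (starts 0.6 to 0.85). Unlatched, a weak hinge spring (2 N at the push plate) swings it open again to about 0.5 when let go. The strike post, with its sprung rubber buffer behind the gate, is adjustable up to 14 mm either way along the cell's x, so the gate latches anywhere from 0.08 to -0.07: find it by feel.
- puck: Bystander: round grey sensor puck, 38 mm across, 32 mm high with its cap. Origin: underside centre.
- cellpack: Bystander: black battery pack 30 x 50 x 18 mm in the back corner of the cell. Origin: underside centre.
- mug: Bystander: white mug, 80 mm across, 90 mm high. Origin: underside centre.
- driver: Bystander: screwdriver 180 mm long, lying flat along its x.
- breadboard: Bystander: white breadboard 55 x 165 x 9 mm. Origin: underside centre.
- mouse: Bystander: black computer mouse 105 x 60 x 31 mm. Origin: underside centre.
- parts_tray: Bystander: grey parts tray 110 x 160 x 35 mm with two dividers. Origin: underside centre.
Mind the look-alikes: they are no part of the job. What is shaped like the module but orange is not meant.

How it is judged:
By the outcome, as a careful person would: the job done as asked, in the order asked, and still so for the second after the job is handed in, with the robot touching nothing.
It also fails if it takes over 64 s, if anything falls off the work surface, if the arm or the gripper's body presses on something with over 40 N, if the wrist force passes 120 N, or if a joint passes its speed limit or range.

## Working session

There is one attempt and no reset: what is moved stays moved. The work goes in short steps, Python scripts to look and compute and a shell command to move; the robot and the scene stay as the last step left them, time stands still between calls to the robot, and variables do not carry over. Pictures are saved under pics/ and viewed, and the job is handed in when it is done.

```bash
mkdir -p pics; ls; python3 - <<'E'
from workcell import bot
import cv2,numpy as np
print(bot.state())
for n in ["scene","side","wrist"]:
    c=bot.calibration(n); print(n,c)
    p,d=bot.get_image(n); cv2.imwrite(f"pics/{n}0.png",p[:,:,::-1]); np.savez(f"{n}0.npz",p=p,d=d,pose=c["pose"],fov=c["fov_y"],cx=c["cx"],cy=c["cy"])
E
```

```text
pics
{'t': 0.0, 'joint_positions': array([-1.46004414e-01,  3.42745891e-01,  1.52504250e+00,  8.91727504e-07,
        1.27541283e+00, -1.45992542e-01]), 'qd': array([-0.00096177,  0.0011955 ,  0.00126803, -0.00108137, -0.00308863,
        0.00038578]), 'joint_efforts': array([ 5.72253757e-04, -4.33677435e+01, -2.46005630e+01, -7.37992127e-05,
        7.83137977e-03, -1.18290802e-05]), 'ee_pos': array([5.24567996e+02, 8.37465900e-02, 2.20905066e+02]), 'ee_rot': array([-1.57056111e+00,  1.25931432e-03,  1.24025790e-03]), 'force': array([-0.10549993,  0.24019053,  0.80979564]), 'ft_torque': array([-0.02591181, -0.05132678,  0.00775108]), 'gripper_width': 85.60349427184858}
scene {'fov_y': 46.85181399645846, 'cx': 321.6743540350063, 'cy': 234.10828703651694, 'pose': array([[ 7.33140454e-01,  5.84520406e-01, -3.47621876e-01,
         9.90303010e+02],
       [ 6.80007235e-01, -6.22728069e-01,  3.87039937e-01,
        -5.33832671e+02],
       [ 9.75884168e-03, -5.20140026e-01, -8.54025244e-01,
         1.15600023e+03],
       [ 0.00000000e+00,  0.00000000e+00,  0.00000000e+00,
         1.00
[... 183 characters left out ...]
17e+02],
       [-6.78484638e-01,  3.65098857e-01, -6.37464839e-01,
         8.04266325e+02],
       [ 1.65183329e-02, -8.59952481e-01, -5.10106729e-01,
         7.34438380e+02],
       [ 0.00000000e+00,  0.00000000e+00,  0.00000000e+00,
         1.00000000e+00]])}
wrist {'fov_y': 64.49771591232496, 'cx': 325.0348946119429, 'cy': 242.2136680097267, 'pose': array([[ 9.99996674e-01,  2.12708176e-03, -1.45857548e-03,
         5.25194312e+02],
       [ 1.57586616e-03, -9.51600238e-01, -3.07334515e-01,
         7.88947658e+01],
       [-2.04170641e-03,  3.07331194e-01, -9.51600425e-01,
         3.73530545e+02],
       [ 0.00000000e+00,  0.00000000e+00,  0.00000000e+00,
         1.00000000e+00]])}
```

View pics/scene0.png

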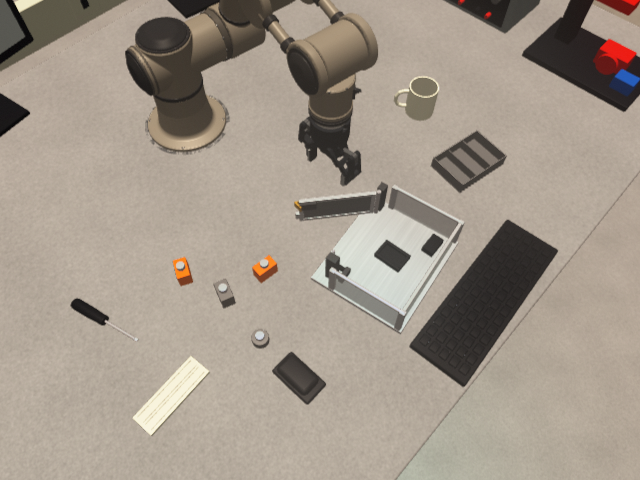

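View pics/side0.png

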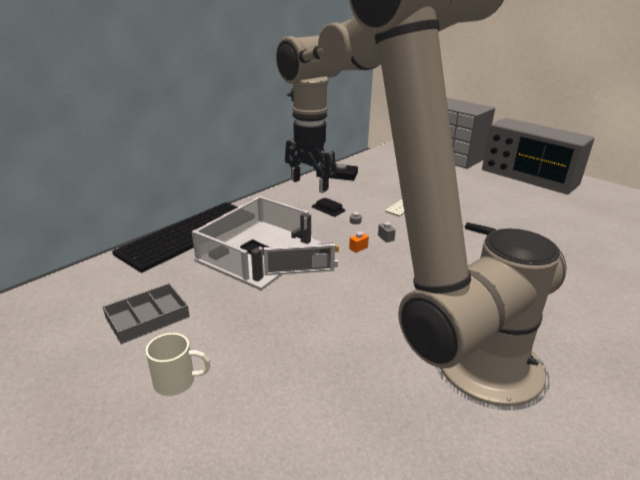

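View pics/wrist0.png

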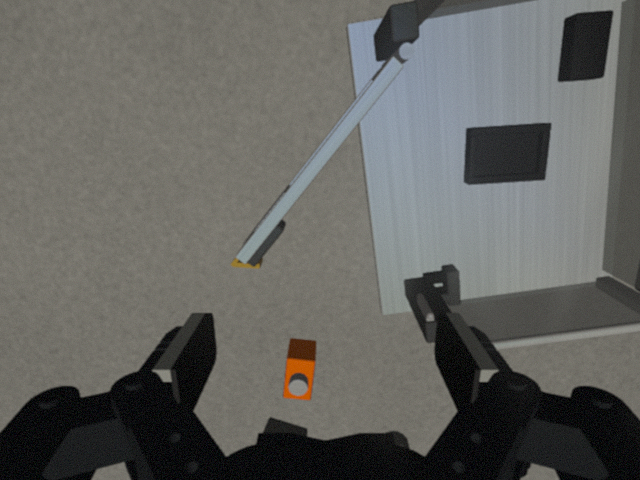

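In the scene picture, the candidates are the orange blocks at (182,270) and (265,267), the grey block with a cap at (224,292), and the round puck at (260,338). Only the block at (224,292) is both grey and block-shaped, so I'll confirm it in an enlarged crop.

```bash
cat > h.py <<'E'
import numpy as np,cv2
def load(n):
    z=np.load(n+".npz"); return z
def ray(z,u,v):
    f=240/np.tan(np.radians(float(z['fov'])/2)); P=z['pose']
    d=P[:3,:3]@np.array([(u-z['cx'])/f,(v-z['cy'])/f,1.0]); return P[:3,3],d
def onz(z,u,v,h):
    o,d=ray(z,u,v); return o+d*(h-o[2])/d[2]
def cloud(z):
    f=240/np.tan(np.radians(float(z['fov'])/2)); P=z['pose']; d=z['d']
    v,u=np.mgrid[0:480,0:640]
    c=np.stack([(u-z['cx'])/f*d,(v-z['cy'])/f*d,d],-1)
    w=c@P[:3,:3].T+P[:3,3]; w[d==0]=np.nan; return w
def proj(z,p):
    f=240/np.tan(np.radians(float(z['fov'])/2)); P=z['pose']
    c=P[:3,:3].T@(np.array(p)-P[:3,3]); return c[:2]/c[2]*f+np.array([z['cx'],z['cy']])
E
python3 - <<'E'
from h import *
z=load("scene0"); p=z['p'][:,:,::-1]
a=cv2.resize(p[240:360,160:300],None,fx=4,fy=4,interpolation=cv2.INTER_CUBIC)
cv2.imwrite("pics/crop1.png",a)
b=cv2.resize(p[180:340,290:480],None,fx=4,fy=4,interpolation=cv2.INTER_CUBIC)
cv2.imwrite("pics/crop2.png",b[:600])
w=cloud(z)
for box in [(205,245,275,312)]:
    u0,u1,v0,v1=box; s=w[v0:v1,u0:u1]
    for lo,hi in [(36,44),(48,56)]:
        m=(s[...,2]>lo)&(s[...,2]<hi); pts=s[m]; print(lo,hi,m.sum(),np.nanmedian(pts,0), np.nanmin(pts,0),np.nanmax(pts,0))
        if m.sum()>5: print(cv2.minAreaRect(pts[:,:2].astype(np.float32)))
E
```

```text
36 44 197 [ 482.0711864  -286.61231995   40.60117332] [ 447.80072632 -305.36702883   36.21006793] [ 503.82604862 -262.50290426   43.88376231]
((475.8104553222656, -284.75885009765625), (29.90135383605957, 51.85408020019531), 68.61557006835938)
48 56 59 [ 475.99175592 -284.36355216   52.52469379] [ 463.87026812 -294.47650153   48.28368125] [ 485.29568717 -275.73141096   55.96873496]
((474.9280700683594, -284.49212646484375), (17.70534896850586, 19.093021392822266), 48.72227478027344)
```

View pics/crop1.png

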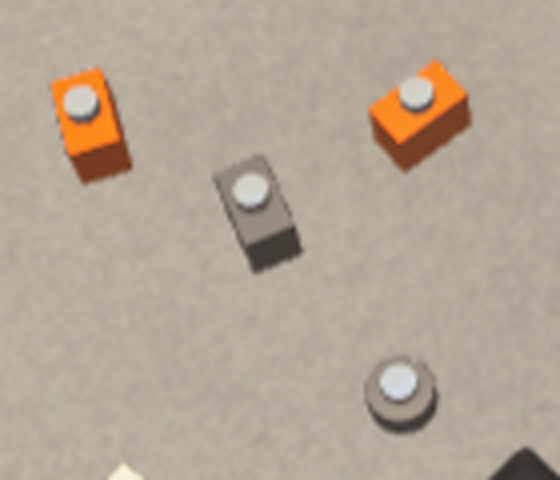

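View pics/crop2.png

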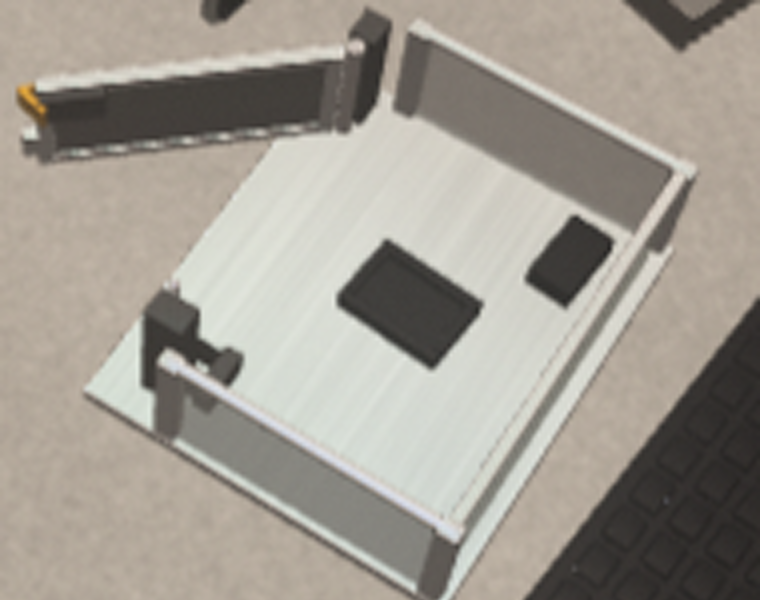

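The crop shows the grey rectangular block with its cap (centre about 224,292), flanked by two orange look-alikes, with the round puck below. So the grey block is the module. In the second crop, the gate stands open, and the black nest is in the middle of the cell at about (392,256). Next I'll measure the nest and the cell.

```bash
python3 - <<'E'
from h import *
for n,box in [("scene0",(370,415,235,275)),("wrist0",(440,575,105,200))]:
    z=load(n); p=z['p']; w=cloud(z)
    u0,u1,v0,v1=box
    g=p[v0:v1,u0:u1].max(2); m=(g<90).astype(np.uint8)
    cs,_=cv2.findContours(m,cv2.RETR_EXTERNAL,cv2.CHAIN_APPROX_NONE); c=max(cs,key=cv2.contourArea)
    s=w[v0:v1,u0:u1]; 
    print(n,cv2.boundingRect(c),np.nanmedian(s[m>0],0))
    mm=(s[...,2]>22)&(s[...,2]<30)&(m>0); print(mm.sum(),cv2.minAreaRect(s[mm][:,:2].astype(np.float32)))
    # nest pocket floor
    mm=(s[...,2]>15)&(s[...,2]<21)&(m>0); print(mm.sum(),cv2.minAreaRect(s[mm][:,:2].astype(np.float32)))
    mo=cv2.resize(p[v0:v1,u0:u1,::-1],None,fx=(5 if n[0]=='w' else 12),fy=(5 if n[0]=='w' else 12),interpolation=cv2.INTER_CUBIC)
    mo=np.clip(mo.astype(float)*2.0,0,255).astype(np.uint8)
    cv2.imwrite(f"pics/nest_{n}.png",mo)
z=load("wrist0"); w=cloud(z)
# rectified topdown heights
for (u,v) in [(348,24),(383,313),(405,50),(252,245),(240,262),(425,290),(445,275),(585,45),(507,153),(300,365),(298,386)]:
    print((u,v),np.nanmedian(w[v-1:v+2,u-1:u+2].reshape(-1,3),0).round(1))
E
```

```text
scene0 (5, 5, 35, 32) [688.86406395  50.28970572  22.60628439]
288 ((689.362060546875, 48.69965362548828), (69.2944564819336, 52.560089111328125), 4.330503463745117)
221 ((691.9971923828125, 47.20423889160156), (63.706298828125, 45.96622085571289), 4.577561378479004)
wrist0 (24, 18, 87, 61) [688.90593297  49.99742262  19.26744976]
1982 ((688.343505859375, 49.5706787109375), (70.35564422607422, 49.41865158081055), 3.7645461559295654)
2585 ((686.5005493164062, 50.012420654296875), (66.55148315429688, 48.69036102294922), 4.302337169647217)
(348, 24) [543.8 155.7  11. ]
(383, 313) [ 586.3 -116.6   12.2]
(405, 50) [576.8 122.3  98.1]
(252, 245) [468.7 -13.   96.4]
(240, 262) [456.9 -29.7  90. ]
(425, 290) [619.1 -74.5  45. ]
(445, 275) [637.4 -60.   42.6]
(585, 45) [735.5 136.6  30.2]
(507, 153) [690.5  49.9  17.6]
(300, 365) [ 499.1 -161.6   40.3]
(298, 386) [ 497.6 -177.4   52.1]
```

View pics/nest_wrist0.png

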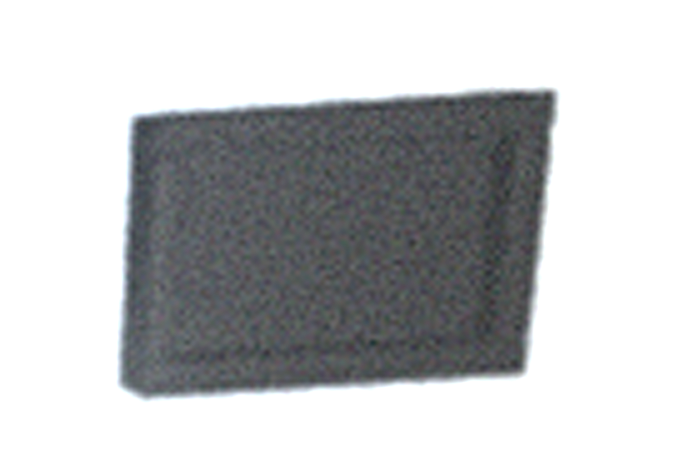

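View pics/nest_scene0.png

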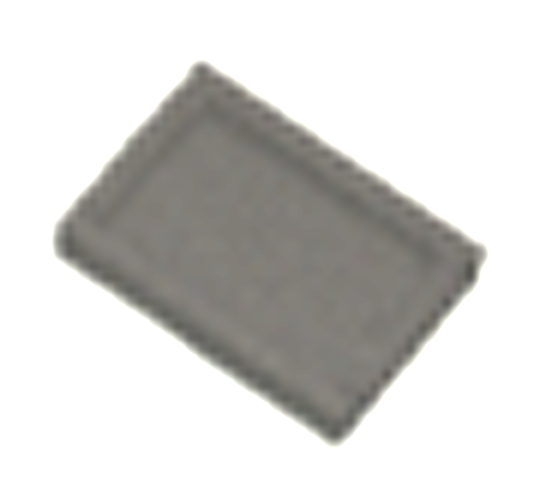

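```bash
python3 - <<'E'
from h import *
z=load("scene0"); w=cloud(z)
for u,v in [(180,266),(182,275),(264,264),(260,336)]: print((u,v),np.nanmedian(w[v-1:v+2,u-1:u+2].reshape(-1,3),0).round(1))
E
python3 -m creep '[[0.085,-0.01,0,-0.057,0.07],[0.085,-0.02,0,-0.114,0.15],[0.085,-0.03,0,-0.171,0.22],[0.085,-0.04,0,-0.228,0.30],[0.085,-0.0495,0,-0.2845,0.373]]'
```

```text
(180, 266) [ 365.5 -312.7   52.5]
(182, 275) [ 380.6 -322.1   41.7]
(264, 264) [ 500.4 -180.4   52.8]
(260, 336) [ 610.2 -301.4   32.8]
t: 0.78
ee_pos: [474.8, -286.2, 221.4]
ee_rot: [-1.55, 0.295, -0.295]
force: [0.1, 0.1, 0.4]
gripper_width: 84.9
```

```bash
cat >> h.py <<'E'
def shot(n,tag):
    from workcell import bot
    c=bot.calibration(n); p,d=bot.get_image(n); cv2.imwrite(f"pics/{tag}.png",p[:,:,::-1])
    np.savez(f"{tag}.npz",p=p,d=d,pose=c["pose"],fov=c["fov_y"],cx=c["cx"],cy=c["cy"]); return load(tag)
E
python3 - <<'E'
from h import *
from workcell import bot
z=shot("wrist","w1"); w=cloud(z); s=bot.state(); print(s['ee_pos'],s['ee_rot'])
for lo,hi in [(36,44),(48,56)]:
    m=((w[...,2]>lo)&(w[...,2]<hi)&(np.hypot(w[...,0]-475,w[...,1]+285)<45)).astype(np.uint8)
    n,l,st,_=cv2.connectedComponentsWithStats(m); i=1+st[1:,4].argmax(); print(st[i],np.median(w[l==i],0),cv2.minAreaRect(w[l==i][:,:2].astype(np.float32)))
E
```

```text
[ 473.43788252 -292.94829745  221.1307996 ] [-1.5540137   0.30025733 -0.30031838]
[ 297  193   56   33 1394] [ 478.03241345 -282.2619764    40.23119421] ((475.24932861328125, -284.4982604980469), (29.578853607177734, 50.06049728393555), 69.10820007324219)
[314 201  22  24 405] [ 475.36028019 -284.50561063   52.19119029] ((475.1692810058594, -284.74468994140625), (19.86362075805664, 18.305479049682617), 68.16294860839844)
```

View pics/w1.png

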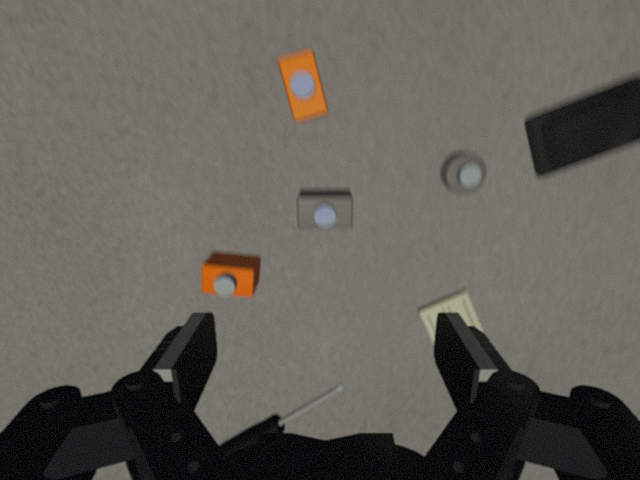

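The wrist picture shows the grey module at (325,210), aligned with the jaws and clear of both orange blocks at (303,85) and (231,275). It measures 50 x 29.6 mm with its top at 40 mm, which matches. I'll descend and grip.

```bash
python3 -m creep '[[0.085,0,0.03,0,0],[0.085,0,0.08,0,0],[0.085,0,0.13,0,0],[0.085,0,0.165,0,0],[0.085,0,0.178,0,0]]'; python3 -m creep '[[0.085,0,0.005,0,0],[0.085,0,0.007,0,0],[0.045,0,0.007,0,0],[0.04,0,0.007,0,0],[0.04,0,0.007,0,0]]'
```

```text
t: 1.45
ee_pos: [474.5, -283.4, 41.4]
ee_rot: [-1.549, 0.295, -0.29]
force: [-0.2, -0.8, 0.1]
gripper_width: 85.1
t: 2.08
ee_pos: [475.7, -284.6, 37.1]
ee_rot: [-1.551, 0.292, -0.293]
force: [-0.5, 0.3, 0.2]
gripper_width: 40.1
```

The opening reads 40.1 mm, where a 50 mm grip should have stopped the fingers. I'll look before lifting.

```bash
python3 - <<'E'
from h import *
from workcell import bot
print(bot.state()['gripper_width'],bot.state()['ee_pos'])
z=shot("wrist","w2"); s=shot("scene","s2"); cv2.imwrite("pics/s2c.png",cv2.resize(s['p'][220:340,150:310,::-1],None,fx=4,fy=4,interpolation=cv2.INTER_CUBIC))
E
```

```text
40.105165069302636 [ 475.72304499 -284.63882734   37.12462622]
```

View pics/w2.png

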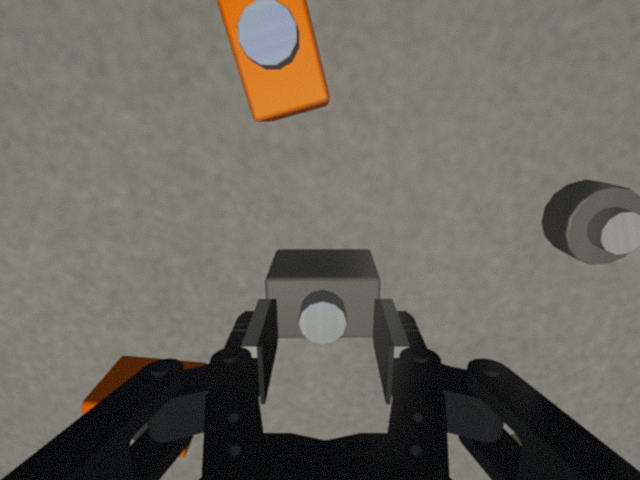

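View pics/s2c.png

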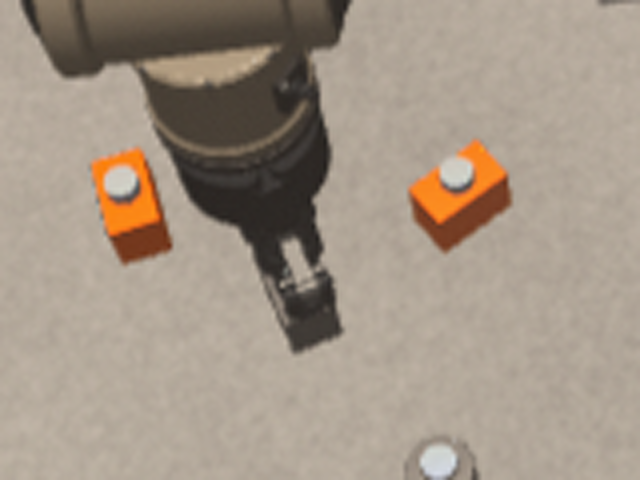

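```bash
python3 - <<'E'
from h import *
z=load("w2"); w=cloud(z)
P=z['pose']; 
import numpy as np
a=np.radians(-21.3); c=np.array([475.6,-284.6]); ex=np.array([np.cos(a),np.sin(a)]); ey=np.array([-ex[1],ex[0]])
def loc(u,v):
    q=w[v,u]; d=q[:2]-c; return [round(float(x),1) for x in (d@ex,d@ey,q[2])]
for u,v in [(262,310),(272,310),(270,340),(267,380),(255,350),(384,310),(392,330),(385,345),(383,390),(395,350),(400,330),(260,302),(323,322),(320,290),(285,325),(365,325),(268,285),(377,285)]: print((u,v),loc(u,v))
cv2.imwrite("pics/w2c.png",cv2.resize(z['p'][230:420,220:430,::-1],None,fx=3,fy=3,interpolation=cv2.INTER_CUBIC))
E
```

```text
(262, 310) [-23.2, 11.0, 61.8]
(272, 310) [-19.4, 11.1, 62.1]
(270, 340) [-19.4, 3.2, 69.9]
(267, 380) [-19.4, -5.7, 80.6]
(255, 350) [-21.7, 9.5, 85.6]
(384, 310) [22.5, 11.0, 61.9]
(392, 330) [23.3, 10.5, 75.2]
(385, 345) [20.7, 6.3, 77.9]
(383, 390) [20.6, -10.5, 79.8]
(395, 350) [22.4, 9.9, 86.3]
(400, 330) [25.8, 11.2, 76.4]
(260, 302) [-24.9, 11.3, 55.9]
(323, 322) [-0.4, -0.0, 51.5]
(320, 290) [-1.7, 8.9, 39.9]
(285, 325) [-17.2, -7.6, 40.8]
(365, 325) [18.1, -7.5, 41.0]
(268, 285) [-23.9, 11.5, 40.4]
(377, 285) [22.8, 11.2, 39.8]
```

View pics/w2c.png

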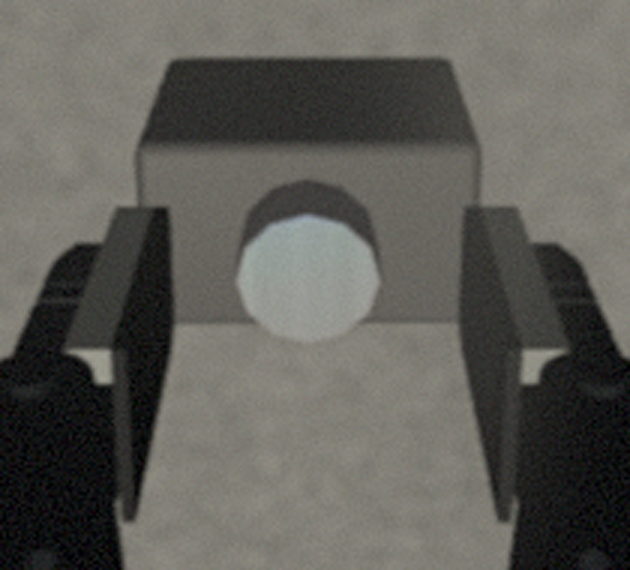

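```bash
python3 - <<'E'
from h import *
a=np.radians(-21.3); c=np.array([475.6,-284.6]); ex=np.array([np.cos(a),np.sin(a)]); ey=np.array([-ex[1],ex[0]])
for n in ["w2","s2"]:
    w=cloud(load(n)); d=w[...,:2]-c; X=d@ex; Y=d@ey; Z=w[...,2]
    m=(abs(Y)<14)&(abs(X)>16)&(abs(X)<40)&(Z>43)&(Z<130)
    print(n,m.sum(),np.histogram(Z[m],bins=range(42,134,6)))
    k=m&(Z<58); print(np.c_[X[k],Y[k],Z[k]][::max(1,k.sum()//12)].round(1))
z=load("w2")
for t in (12,30,45,52,55): print(t,[proj(z,list(c+ex*sx*20+ey*11)+[t]).round() for sx in(-1,1)])
w=cloud(load("w1")); print('w1',[w[v,u].round(1) for u,v in [(200,318),(450,318),(205,350)]])
E
```

```text
w2 12461 (array([   1,  221,  599,  778,  849,  971,  876, 1446, 1390, 2222, 3067,
         41,    0,    0,    0]), array([ 42,  48,  54,  60,  66,  72,  78,  84,  90,  96, 102, 108, 114,
       120, 126, 132]))
[[-25.8  11.1  52.9]
 [-20.2  10.8  53.1]
 [ 23.9  11.5  55.4]
 [-24.8  11.   56.2]
 [-20.4  11.2  57.4]
 [ 20.7   7.   51.1]
 [ 29.3   6.9  55. ]
 [-19.3   4.5  52.3]
 [ 20.6   3.6  53.1]
 [-19.3  -1.4  50.8]
 [ 20.6  -6.   49.4]
 [-19.3  -7.   53. ]
 [ 20.5  -9.5  57.8]]
s2 62 (array([ 2,  0,  1,  3,  0,  0,  0,  0,  4,  2,  4, 14, 18, 12,  2]), array([ 42,  48,  54,  60,  66,  72,  78,  84,  90,  96, 102, 108, 114,
       120, 126, 132]))
[[-21.3  -8.7  54.6]
 [ 26.    7.   43.2]
 [ 25.3   0.2  43.2]]
12 [array([284., 262.]), array([364., 262.])]
30 [array([280., 276.]), array([368., 276.])]
45 [array([276., 291.]), array([372., 291.])]
52 [array([274., 298.]), array([374., 298.])]
55 [array([273., 302.]), array([375., 302.])]
w1 [array([ 437.5, -259.6,  252.6]), array([ 520.9, -292.1,  252.9]), array([ 436. , -269.7,  257.5])]
```

The pads are still above the module: the depth image puts the tips near z≈50, about 12 mm behind the TCP rather than 25 mm ahead. That fits the 40 mm reading, the pads being seen in front of the module's top, and the zero force. So I'll use the measured offset, open the gripper, go 38 mm lower and watch the force.

```bash
python3 -m creep '[[0.085,0,0,0,0],[0.085,0,0,0,0],[0.085,0,0,0,0],[0.085,0,0.01,0,0],[0.085,0,0.02,0,0]]'; python3 - <<'E'
from h import *
z=shot("wrist","w3")
E
```

```text
t: 2.8
ee_pos: [475.4, -284.4, 15.8]
ee_rot: [-1.551, 0.293, -0.292]
force: [-0.4, -0.6, 0.0]
gripper_width: 84.8
```

View pics/w3.png

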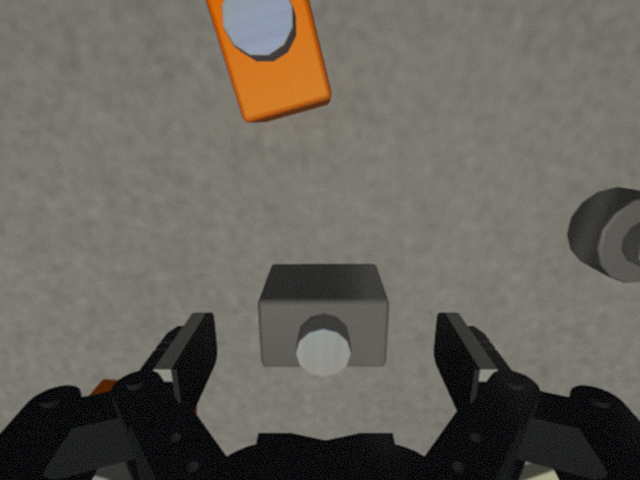

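In this picture the open jaws straddle the module at (323,330) evenly, with free space on both sides. I'll go down another 18 mm and close.

```bash
python3 -m creep '[[0.085,0,0.007,0,0],[0.085,0,0.014,0,0],[0.085,0,0.018,0,0],[0.07,0,0.018,0,0],[0.04,0,0.018,0,0]]';python3 -m creep '[[0.04,0,0,0,0],[0.04,0,0,0,0],[0.04,0,0,0,0],[0.04,0,0,0,0],[0.04,0,0,0,0]]'
```

```text
t: 3.48
ee_pos: [475.7, -284.6, -1.2]
ee_rot: [-1.551, 0.292, -0.293]
force: [-0.5, 0.1, 0.2]
gripper_width: 53.4
t: 4.1
ee_pos: [475.8, -284.7, -0.9]
ee_rot: [-1.551, 0.292, -0.293]
force: [-0.6, 0.3, 6.7]
gripper_width: 49.0
```

```bash
python3 - <<'E'
from h import *
from workcell import bot
z=shot("wrist","w4");s=bot.state();print(s['gripper_width'],s['ee_pos'],s['force'])
E
```

```text
49.16373135828593 [ 475.84588177 -284.71794733   -0.88612299] [0.8347482  1.72191762 5.7229824 ]
```

View pics/w4.png

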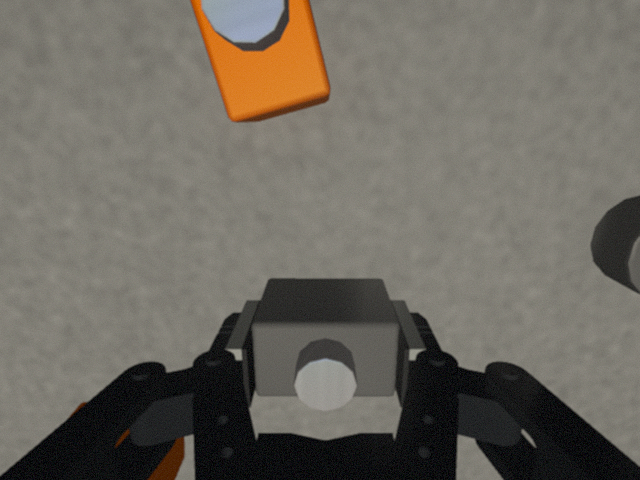

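The module is gripped at 49 mm, squarely between the pads. I'll lift it and meanwhile refine the nest pose from the first wrist picture.

```bash
python3 -m creep '[[0.04,0,-0.02,0,0],[0.04,0,-0.06,0,0],[0.04,0,-0.11,0,0],[0.04,0,-0.155,0,0],[0.04,0,-0.18,0,0]]'; python3 - <<'E'
from h import *
z=load("wrist0"); p=z['p']
u0,v0=440,105
cor={n:onz(z,u0+u/5-0.4,v0+v/5-.4,26) for n,(u,v) in dict(TR=(555,92),BR=(523,373),BL=(147,395),TL=(135,118)).items()}
print({k:v.round(1) for k,v in cor.items()})
# line fits on mask boundary
m=(p[105:200,440:575].max(2)<90).astype(np.uint8)
cs,_=cv2.findContours(m,cv2.RETR_EXTERNAL,cv2.CHAIN_APPROX_NONE); c=max(cs,key=cv2.contourArea)[:,0]+[440,105]
W=np.array([onz(z,u,v,26)[:2] for u,v in c])
R=cv2.minAreaRect(W.astype(np.float32)); print(R)
bot=W[(W[:,1]<28)&(W[:,0]>662)&(W[:,0]<715)]; k=np.polyfit(bot[:,0],bot[:,1],1); print('bottom',np.degrees(np.arctan(k[0])),np.polyval(k,688))
rt=W[(W[:,0]>715)&(W[:,1]>32)&(W[:,1]<70)]; k2=np.polyfit(rt[:,1],rt[:,0],1); print('right',-np.degrees(np.arctan(k2[0])),np.polyval(k2,50))
E
```

```text
t: 4.78
ee_pos: [475.9, -284.8, 180.8]
ee_rot: [-1.552, 0.291, -0.295]
force: [0.3, -0.5, -1.7]
gripper_width: 48.8
{'TR': array([720.9,  76.2,  26. ]), 'BR': array([724.1,  27.4,  26. ]), 'BL': array([656.1,  23.2,  26. ]), 'TL': array([648.3,  71.7,  26. ])}
((686.1112060546875, 49.78407287597656), (73.5089111328125, 49.852684020996094), 3.774991750717163)
bottom 3.710563206358242 25.38001456325962
right 3.924343555249911 722.4152057618369
```

```bash
python3 -m creep '[[0.04,0.005,0,0.03,-0.05],[0.04,0.015,0,0.08,-0.16],[0.04,0.025,0,0.13,-0.27],[0.04,0.036,0,0.182,-0.37],[0.04,0.046,0,0.235,-0.439]]' && python3 -m creep '[[0.04,0.032,0,0.044,0],[0.04,0.062,0,0.084,0],[0.04,0.08,0,0.109,0],[0.04,0.09,0,0.123,0],[0.04,0.0927,0,0.1265,0]]'; python3 -m creep '[[0.04,0,0,0,0],[0.04,0,0.01,0,0],[0.04,0,0.02,0,0],[0.04,0,0.02,0,0],[0.04,0,0.02,0,0]]'; python3 - <<'E'
from h import *
from workcell import bot
z=shot("wrist","w5"); s=shot("scene","s5"); q=bot.state();print(q['gripper_width'],q['ee_pos'],q['ee_rot'],q['force'])
shot("side","d5")
E
```

```text
t: 5.4
ee_pos: [604.4, -80.9, 178.0]
ee_rot: [-1.57, -0.053, 0.054]
force: [-0.1, -0.3, 0.1]
gripper_width: 49.2
t: 6.02
ee_pos: [688.0, 50.3, 177.9]
ee_rot: [-1.57, -0.052, 0.053]
force: [-0.6, -0.6, -0.8]
gripper_width: 49.5
t: 6.65
ee_pos: [688.2, 49.7, 158.6]
ee_rot: [-1.57, -0.052, 0.052]
force: [-0.3, 0.8, -0.6]
gripper_width: 49.2
49.06152706905333 [688.35100204  49.90850417 159.01915298] [-1.57025774 -0.05243249  0.05118274] [-0.0363987   0.66758082 -1.28196326]
```

View pics/w5.png

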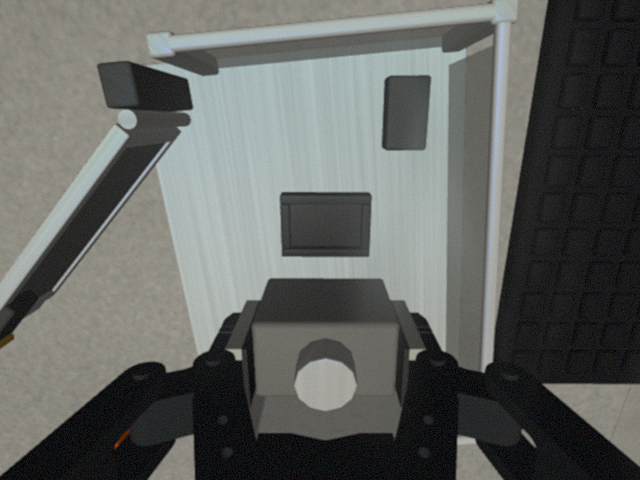

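View pics/s5.png

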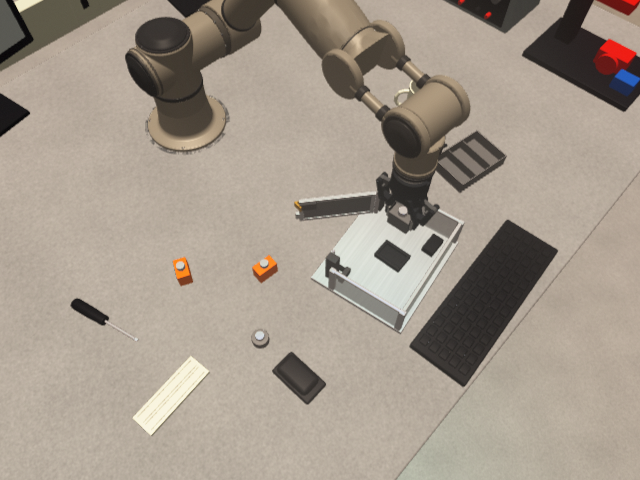

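The whole nest is visible at about (325,225), and the module hangs level and square to it. I'll measure both in this same picture.

```bash
python3 - <<'E'
from h import *
z=load("w5"); w=cloud(z); p=z['p']
m=(p[185:265,270:380].max(2)<100).astype(np.uint8)
cs,_=cv2.findContours(m,cv2.RETR_EXTERNAL,cv2.CHAIN_APPROX_NONE); c=max(cs,key=cv2.contourArea)[:,0]+[270,185]
W=np.array([onz(z,u,v,26)[:2] for u,v in c]); print(cv2.boundingRect(c),cv2.minAreaRect(W.astype(np.float32)))
Z=w[185:265,270:380]; k=(Z[...,2]>23)&(Z[...,2]<29)&(m>0); print('top depth',k.sum(),np.median(Z[k],0),cv2.minAreaRect(Z[k][:,:2].astype(np.float32)))
k=(Z[...,2]>16)&(Z[...,2]<20)&(m>0);print('floor z',np.median(Z[k][:,2]))
# side lines
for nm,sel in dict(bot=(W[:,1]<30)&(abs(W[:,0]-688)<25),left=(W[:,0]<658)&(abs(W[:,1]-50)<15),right=(W[:,0]>717)&(abs(W[:,1]-50)<15)).items():
    q=W[sel]; 
    if nm=='bot': f=np.polyfit(q[:,0],q[:,1],1); print(nm,np.degrees(np.arctan(f[0])),np.polyval(f,688))
    else: f=np.polyfit(q[:,1],q[:,0],1); print(nm,-np.degrees(np.arctan(f[0])),np.polyval(f,50))
# module
M=w[270:460,240:410]; 
print('cap',np.nanmedian(w[375:395,310:340].reshape(-1,3),0),'top',np.nanmedian(w[330:350,270:290].reshape(-1,3),0),np.nanmedian(w[330:350,362:382].reshape(-1,3),0))
ct=np.nanmedian(w[330:340,270:380,2])
g=(abs(w[...,2]-ct)<4); g[:270]=0;g[460:]=0;g[:,:245]=0;g[:,405:]=0
print('modtop',cv2.minAreaRect(w[g][:,:2].astype(np.float32)),'meanx',w[g].mean(0))
for zz in (ct,): 
  for pt in [(254,324),(396,324)]: print(pt,onz(z,*pt,zz).round(1))
cap=(abs(w[...,2]-ct-12)<3); cap[:340]=0;cap[412:]=0;cap[:,:290]=0;cap[:,:360]&=True;cap[:,360:]=0
print('caprect',cv2.minAreaRect(w[cap][:,:2].astype(np.float32)))
E
```

```text
(280, 192, 91, 65) ((688.4945678710938, 50.59682846069336), (69.19428253173828, 51.425289154052734), 3.86460542678833)
top depth 2312 [687.57618532  52.36727212  26.21332253] ((688.6687622070312, 49.46424865722656), (69.29461669921875, 49.6851806640625), 3.7872745990753174)
floor z 18.32018257761024
bot 3.4438970638543176 25.26307282819847
left 3.417565103843988 654.4532852300508
right 3.5191349624935553 722.8327859899581
cap [688.41212619  49.9402959  211.79972937] top [672.80766079  57.32085211 199.82554967] [703.53752791  59.31504291 199.74971873]
modtop ((688.3487548828125, 49.535804748535156), (54.114437103271484, 31.297935485839844), 3.379058599472046) meanx [688.4602286   53.47489127 199.66082528]
(254, 324) [664.2  62.6 199.8]
(396, 324) [711.   65.7 199.8]
caprect ((688.6437377929688, 49.65654754638672), (19.528797149658203, 20.547025680541992), 18.037805557250977)
```

Nest (688.6, 50.0), yaw 3.7°; module (688.5, 49.7), yaw about 3.6°. That's well inside the ±3 mm clearance, so I'll lower it.

```bash
python3 -m creep '[[0.04,0,0.02,0,0],[0.04,0,0.06,0,0],[0.04,0,0.1,0,0],[0.04,0,0.12,0,0],[0.04,0,0.126,0,0]]'; python3 -m creep '[[0.04,0,0.003,0,0],[0.04,0,0.006,0,0],[0.04,0,0.009,0,0],[0.04,0,0.012,0,0],[0.04,0,0.014,0,0]]'
```

```text
t: 7.42
ee_pos: [687.5, 50.0, 31.2]
ee_rot: [-1.57, -0.05, 0.054]
force: [-0.8, 0.5, -0.3]
gripper_width: 49.1
t: 8.05
ee_pos: [688.2, 49.9, 18.5]
ee_rot: [-1.57, -0.052, 0.052]
force: [0.2, -0.3, -1.6]
gripper_width: 49.4
```

```bash
python3 -m creep '[[0.04,0,0.0005,0,0],[0.04,0,0.001,0,0],[0.04,0,0.0015,0,0],[0.04,0,0.002,0,0],[0.04,0,0.002,0,0]]';  python3 - <<'E'
from h import *
from workcell import bot
z=shot("wrist","w6"); q=bot.state();print(q['gripper_width'],q['ee_pos'],q['force'])
w=cloud(z);print('cap',np.nanmedian(w[375:395,310:340].reshape(-1,3),0),'top',np.nanmedian(w[330:350,270:290].reshape(-1,3),0),np.nanmedian(w[330:350,362:382].reshape(-1,3),0))
E
```

```text
t: 8.68
ee_pos: [688.2, 50.0, 17.1]
ee_rot: [-1.57, -0.052, 0.052]
force: [-1.6, -0.4, 4.0]
gripper_width: 49.4
49.48890095597397 [688.25649642  49.93010025  17.14034719] [-1.83316468  0.44978674  4.37314352]
cap [688.49258915  50.04650101  70.2428919 ] top [672.83619521  57.50125797  58.23892636] [703.57299531  59.5110528   58.30369085]
```

View pics/w6.png

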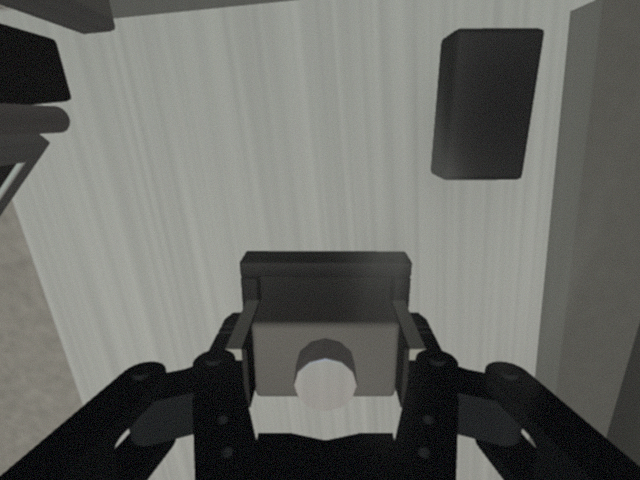

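The module sits in the pocket between the nest walls at (325,265). Its top is at 58.3 mm and the cap at 70.2 mm, where 58 and 70 are expected, and there are 4 N of contact. I'll release and rise.

```bash
python3 -m creep '[[0.055,0,0,0,0],[0.065,0,0,0,0],[0.08,0,0,0,0],[0.085,0,0,0,0],[0.085,0,0,0,0]]'; python3 -m creep '[[0.085,0,-0.02,0,0],[0.085,0,-0.06,0,0],[0.085,0,-0.11,0,0],[0.085,0,-0.16,0,0],[0.085,0,-0.18,0,0]]';  python3 -m creep '[[0,0,0,0,0],[0,0,0,0,0],[0,0,0,0,0],[0,0,0,0,0],[0,0,0,0,0]]';python3 - <<'E'
from h import *
from workcell import bot
z=shot("wrist","w7"); s=shot("scene","s7"); d=shot("side","d7"); q=bot.state();print(q['gripper_width'],q['ee_pos'],q['force'])
w=cloud(z);
k=(np.hypot(w[...,0]-688,w[...,1]-50)<35)
for lo,hi in((54,62),(66,74)):
    g=k&(w[...,2]>lo)&(w[...,2]<hi); print(g.sum(),np.median(w[g],0),cv2.minAreaRect(w[g][:,:2].astype(np.float32)))
E
```

```text
t: 9.35
ee_pos: [688.2, 49.9, 16.6]
ee_rot: [-1.57, -0.052, 0.052]
force: [-0.3, 0.7, 0.5]
gripper_width: 84.9
t: 9.98
ee_pos: [689.5, 50.0, 202.8]
ee_rot: [-1.571, -0.058, 0.046]
force: [-0.0, -0.1, -0.5]
gripper_width: 85.2
t: 10.6
ee_pos: [688.0, 50.0, 196.0]
ee_rot: [-1.57, -0.051, 0.053]
force: [-0.1, 0.1, -0.2]
gripper_width: 0.1
0.5968842849317401 [688.14163768  49.94447955 196.46760248] [-0.32987913 -0.01266764 -0.47003797]
1761 [688.2128201   52.20834161  58.19151573] ((688.929443359375, 49.66257095336914), (49.91180419921875, 30.01075553894043), 3.8915035724639893)
522 [688.80790118  49.99363111  70.22783516] ((688.9127197265625, 49.53422546386719), (19.39025115966797, 19.218914031982422), 75.3414535522461)
```

View pics/w7.png

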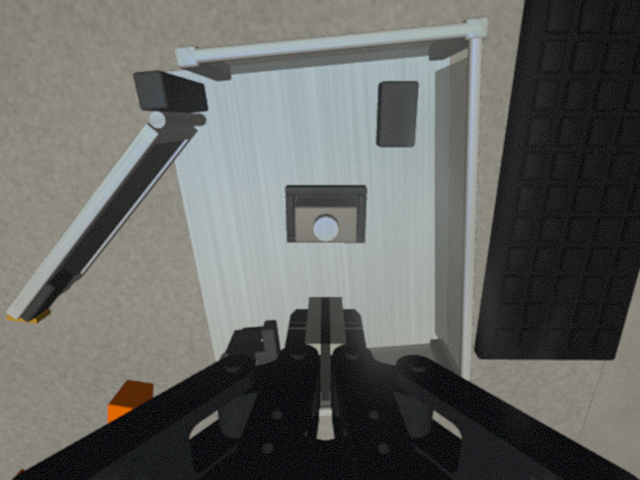

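View pics/d7.png

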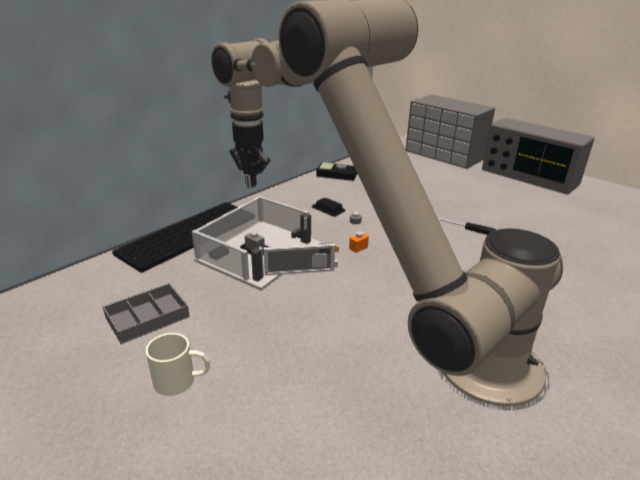

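The module stayed home after release: top 58.2, cap 70.2, centre (688.9, 49.6), yaw 3.9°. In the wrist picture the gate runs from its hinge at (157,120) to its end at (12,318). Next I'll measure the gate, the cell axes and the shut fingertips.

```bash
python3 - <<'E'
from h import *
z7=load("w7");z0=load("wrist0");w7=cloud(z7);w0=cloud(z0);s=cloud(load("s7"))
print('hinge w7',np.nanmedian(w7[118:123,155:160].reshape(-1,3),0),'w0',np.nanmedian(w0[48:53,403:408].reshape(-1,3),0))
print('hinge ray z98',onz(z7,157,120,98),onz(z0,405.5,50.5,98))
# gate top points from wrist0: z 92-100 in region left of hinge
g=(w0[...,2]>93)&(w0[...,2]<100); v,u=np.nonzero(g); k=(u<400)&(u>230)&(v>55)&(v<265)
P=w0[v[k],u[k]]; vx,vy,x0,y0=cv2.fitLine(P[:,:2].astype(np.float32),cv2.DIST_HUBER,0,.01,.01).ravel(); print('gate line ang',np.degrees(np.arctan2(vy,vx)),x0,y0, 'far end',P[P[:,0].argmin()],k.sum(), 'rect',cv2.minAreaRect(P[:,:2].astype(np.float32)))
g=(w7[...,2]>93)&(w7[...,2]<100); v,u=np.nonzero(g); k=(u<150)&(v>125)&(v<330)
P=w7[v[k],u[k]]; vx,vy,x0,y0=cv2.fitLine(P[:,:2].astype(np.float32),cv2.DIST_HUBER,0,.01,.01).ravel(); print('w7 gate line',np.degrees(np.arctan2(vy,vx)),x0,y0,cv2.minAreaRect(P[:,:2].astype(np.float32)))
# rails from scene cloud
for (n,w) in (('w7',w7),):
    for (u,v) in [(190,56),(330,40),(470,30),(474,100),(471,200),(470,300),(468,370),(212,345),(179,170)]: print(n,(u,v),np.nanmedian(w[v-1:v+2,u-1:u+2].reshape(-1,3),0).round(1))
sub=s[180:340,290:480].reshape(-1,3); k=(sub[:,2]>60)&(sub[:,0]>560)&(sub[:,2]<115)&(sub[:,1]<0)&(sub[:,0]<660); print('post region max z',sub[k].max(0),sub[k].min(0))
k2=k&(sub[:,0]<640); print(np.percentile(sub[k2],[2,50,98],axis=0).round(1))
# front plate edge, w0: z=12 plane
img=z0['p']; 
L=[(348,24),(361,130),(372,220),(383,313)]
E_=np.array([onz(z0,u,v,12)[:2] for u,v in L]); print(E_.round(1)); vx,vy,_,_=cv2.fitLine(E_.astype(np.float32),2,0,.01,.01).ravel(); print('front edge yaw',np.degrees(np.arctan2(-vx*np.sign(vy),vy*np.sign(vy))))
# tip shut
print('tip', [np.round(w7[v,u],1) for u,v in [(325,299),(315,300),(335,300),(325,310),(315,340)]])
E
python3 - <<'E'
from h import *
z=load("s7"); 
cv2.imwrite("pics/s7c.png",cv2.resize(z['p'][180:330,285:475,::-1],None,fx=4,fy=4,interpolation=cv2.INTER_CUBIC))
E
```

```text
hinge w7 [578.04189033 121.0714903   98.3096074 ] w0 [576.83442822 122.12994515  98.31768703]
hinge ray z98 [577.74681145 121.06384767  98.        ] [577.21762622 121.85595148  98.        ]
gate line ang 51.971355 519.33624 48.34379 far end [455.51446977 -23.12137737  95.56986194] 3942 rect ((519.5120849609375, 43.94945526123047), (184.76385498046875, 16.872020721435547), 51.127044677734375)
w7 gate line 52.20937 518.6242 45.988674 ((518.6956176757812, 42.534156799316406), (182.25514221191406, 17.25100326538086), 51.251708984375)
w7 (190, 56) [599.8 159.   97.8]
w7 (330, 40) [682.8 173.3  98.1]
w7 (470, 30) [764.3 184.   97.8]
w7 (474, 100) [773.8 146.1  98.2]
w7 (471, 200) [783.5  84.1  98. ]
w7 (470, 300) [796.3  11.2  98.5]
w7 (468, 370) [805.7 -48.3  98.1]
w7 (212, 345) [ 579.4 -103.8    1.2]
w7 (179, 170) [557.9  77.9  11.7]
post region max z [659.47939876 -68.91049388 111.10691831] [ 604.99302607 -113.02290894   60.17117658]
[[ 606.8 -112.1   61.6]
 [ 623.2  -91.6   98.6]
 [ 639.7  -73.   106.4]]
[[ 543.7  155.4]
 [ 557.3   69.7]
 [ 570.6  -14.9]
 [ 586.3 -116.7]]
front edge yaw 8.912117
tip [array([687.7,  60.3, 210.7]), array([683.7,  60.8, 213.1]), array([691.6,  61. , 212.3]), array([687.7,  60.7, 220.7]), array([684.5,  60.6, 241.2])]
```

View pics/s7c.png

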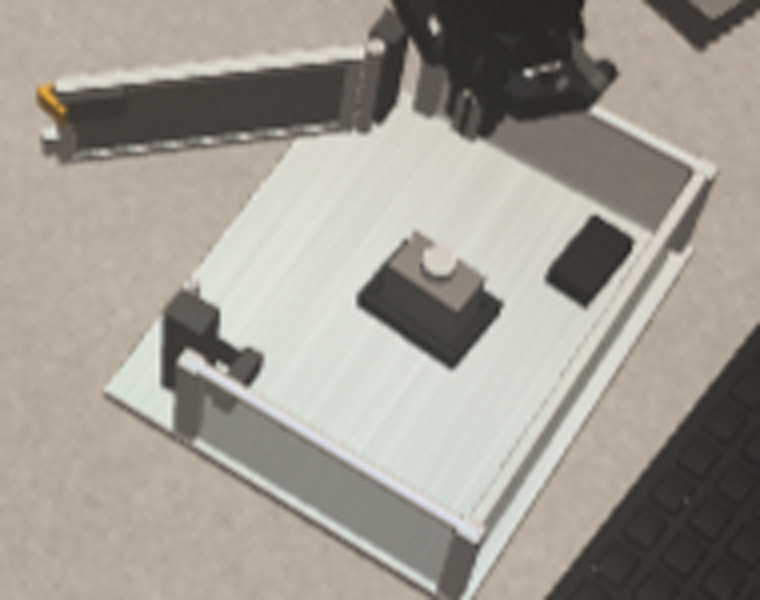

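Cell yaw is 8.9° (plate edge 8.9°, rails 8.6° and 9.3°). The hinge is at (577.3, 121.6) and the gate is open about 0.82 rad, which is inside the stated range. The shut tips stand 13 mm above the TCP.

Since the finger linkage widens along tool x, I'll push with the fingers' 22 mm side, using tool -z. I'll go over the gate to a standoff on its outer side.

```bash
python3 -m creep '[[0,-0.03,0,-0.001,-0.13],[0,-0.085,0,-0.002,-0.3],[0,-0.14,0,-0.003,-0.48],[0,-0.195,0,-0.004,-0.66],[0,-0.2366,0,-0.0053,-0.838]]';python3 -m creep '[[0,0,0,0,0],[0,0,0.02,0,0],[0,0,0.06,0,0],[0,0,0.1,0,0],[0,0,0.12,0,0]]';python3 - <<'E'
from h import *
from workcell import bot
z=shot("wrist","w8"); q=bot.state();print(q['gripper_width'],q['ee_pos'],q['ee_rot'],q['force'])
from scipy.spatial.transform import Rotation as R
print(R.from_rotvec(q['ee_rot']).as_matrix().round(3))
E
```

```text
t: 11.38
ee_pos: [450.3, 29.0, 196.8]
ee_rot: [-1.452, -0.71, 0.71]
force: [-0.1, 0.3, 0.7]
gripper_width: 0.0
t: 12.0
ee_pos: [452.7, 29.1, 74.8]
ee_rot: [-1.453, -0.703, 0.705]
force: [0.8, -0.1, -0.0]
gripper_width: -0.0
-0.12447463750662674 [451.77265883  29.15308715  73.22184603] [-1.45136634 -0.7010151   0.7067248 ] [-1.35137001 -0.22279026 -1.75204152]
[[ 0.62  -0.004 -0.785]
 [ 0.785  0.     0.62 ]
 [-0.002 -1.     0.004]]
```

View pics/w8.png

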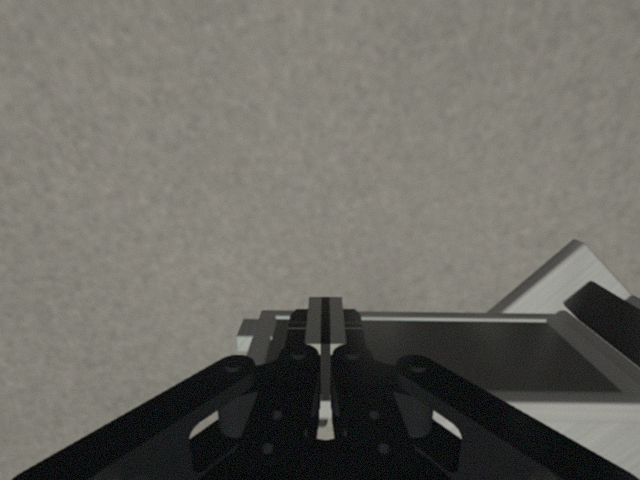

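The gate's outer face at (430,355) lies parallel to the jaw axis, with the fingers in front of the push plate zone. I'll descend and work out the arc.

```bash
python3 -m creep '[[0,0,0.02,0,0],[0,0,0.04,0,0],[0,0,0.048,0,0],[0,0,0.048,0,0],[0,0,0.0485,0,0]]'; cat > arc.py <<'E'
import numpy as np
H=np.array([577.3,121.6]); Y=np.radians(8.9)
def tcp(a,s=16.,r=150.):
    dr=Y-np.pi/2-a; th=Y-a
    return H+r*np.array([np.cos(dr),np.sin(dr)])-s*np.array([np.cos(th),np.sin(th)]), th+np.pi/2
def rel(p0,y0,p1,y1):
    d=np.array(p1)-np.array(p0); ex=np.array([np.cos(y0),np.sin(y0)]); ez=np.array([-np.sin(y0),np.cos(y0)])
    return (d@ex/1000).round(4),(d@ez/1000).round(4),round(-(y1-y0),3)
E
python3 - <<'E'
from arc import *
p,y=tcp(.82); print(p,np.degrees(y))
A=[.82,.74,.66,.58,.5,.42]
for i in range(1,6): print(A[i],rel(p,y,*tcp(A[i])))
E
```

```text
t: 12.68
ee_pos: [453.3, 29.0, 28.8]
ee_rot: [-1.454, -0.707, 0.704]
force: [0.3, 0.8, -0.1]
gripper_width: 0.0
[472.18662719  13.40028255] 51.9174607992725
0.74 (np.float64(-0.0008), np.float64(-0.012), np.float64(-0.08))
0.66 (np.float64(-0.0006), np.float64(-0.0241), np.float64(-0.16))
0.58 (np.float64(0.0005), np.float64(-0.0361), np.float64(-0.24))
0.5 (np.float64(0.0026), np.float64(-0.048), np.float64(-0.32))
0.42 (np.float64(0.0056), np.float64(-0.0597), np.float64(-0.4))
```

```bash
python3 -m creep '[[0,0,0,-0.005,0],[0,0,0,-0.01,0],[0,0,0,-0.014,0],[0,0,0,-0.017,0],[0,0,0,-0.019,0]]'; python3 -m creep '[[0,0,0,-0.0015,0],[0,0,0,-0.003,0],[0,0,0,-0.004,0],[0,0,0,-0.005,0],[0,0,0,-0.006,0]]'
```

```text
t: 13.3
ee_pos: [467.5, 17.1, 28.1]
ee_rot: [-1.453, -0.705, 0.705]
force: [0.9, -0.2, 0.4]
gripper_width: 0.3
t: 13.92
ee_pos: [472.0, 13.6, 28.1]
ee_rot: [-1.453, -0.706, 0.706]
force: [-0.9, -0.9, -1.2]
gripper_width: 0.0
```

```bash
python3 -m creep '[[0,-0.0002,0,-0.003,-0.02],[0,-0.0005,0,-0.0075,-0.05],[0,-0.0007,0,-0.0128,-0.085],[0,-0.0008,0,-0.018,-0.12],[0,-0.0006,0,-0.0233,-0.155]]'; python3 - <<'E'
from h import *
from workcell import bot
z=shot("scene","s9"); q=bot.state();print(q['ee_pos'],q['force'])
cv2.imwrite("pics/s9c.png",cv2.resize(z['p'][130:330,260:475,::-1],None,fx=3,fy=3,interpolation=cv2.INTER_CUBIC))
E
```

```text
t: 14.55
ee_pos: [490.3, -1.5, 28.1]
ee_rot: [-1.408, -0.826, 0.826]
force: [-0.4, 0.7, 0.8]
gripper_width: -0.2
[490.99946776  -1.93299295  28.18280812] [-0.11336329  0.06835199 -0.26233996]
```

View pics/s9c.png

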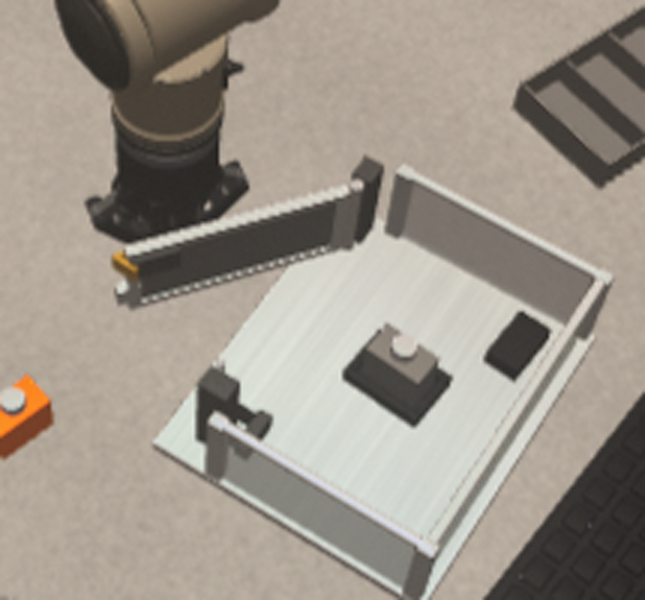

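The gate is following the fingers: its end has moved from (42,142) in the earlier crop towards the strike, and the force is about 1 N or less. I'll continue along the arc.

```bash
python3 -m creep '[[0,-0.0004,0,-0.0053,-0.035],[0,-0.0007,0,-0.0105,-0.07],[0,-0.0008,0,-0.0158,-0.105],[0,-0.0007,0,-0.0211,-0.14],[0,-0.0004,0,-0.0263,-0.175]]'; python3 -m creep '[[0,-0.0004,0,-0.0053,-0.035],[0,-0.0007,0,-0.0105,-0.07],[0,-0.0008,0,-0.0158,-0.105],[0,-0.0007,0,-0.0211,-0.14],[0,-0.0004,0,-0.0263,-0.175]]'
```

```text
t: 15.22
ee_pos: [512.7, -14.7, 28.1]
ee_rot: [-1.349, -0.958, 0.959]
force: [-1.5, 0.3, 0.5]
gripper_width: -0.0
t: 15.85
ee_pos: [537.6, -23.7, 28.0]
ee_rot: [-1.28, -1.091, 1.091]
force: [-2.0, -0.5, -1.1]
gripper_width: -0.3
```

```bash
python3 -m creep '[[0,-0.0004,0,-0.0045,-0.03],[0,-0.0006,0,-0.009,-0.06],[0,-0.0007,0,-0.0128,-0.085],[0,-0.0008,0,-0.0158,-0.105],[0,-0.0008,0,-0.018,-0.12]]'; python3 - <<'E'
from h import *
from arc import *
from workcell import bot
z=shot("scene","s10"); q=bot.state();print(q['ee_pos'],q['force'],tcp(.195))
cv2.imwrite("pics/s10c.png",cv2.resize(z['p'][160:330,290:475,::-1],None,fx=3.5,fy=3.5,interpolation=cv2.INTER_CUBIC))
E
```

```text
t: 16.48
ee_pos: [555.2, -27.2, 28.1]
ee_rot: [-1.228, -1.179, 1.179]
force: [-2.2, -1.5, -1.6]
gripper_width: -0.0
[555.47009908 -27.33704158  28.13759659] [-1.54304432 -0.32515048 -0.68948616] (array([555.3642909 , -27.64752817]), np.float64(1.531130630222392))
```

View pics/s10c.png

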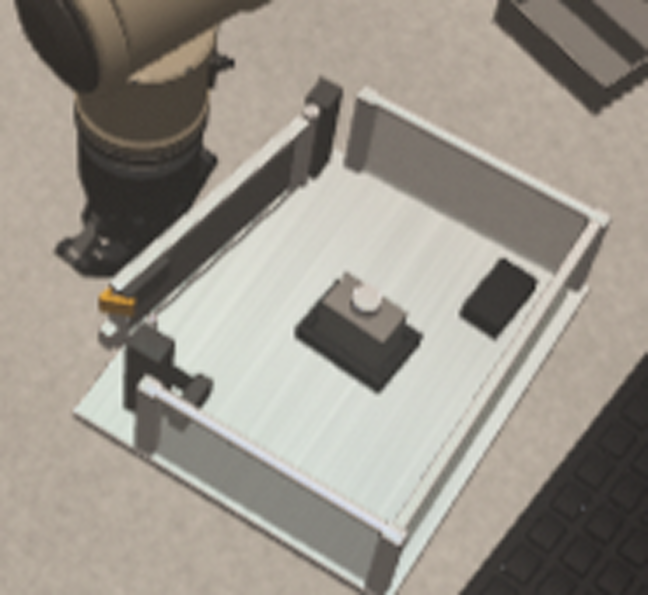

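Gate at about 0.195 rad; its tongue end at (118,300) is still short of the strike post at (150,350). From here I'll go in small steps.

```bash
python3 -m creep '[[0,-0.0001,0,-0.0018,-0.012],[0,-0.0003,0,-0.0036,-0.024],[0,-0.0004,0,-0.0054,-0.036],[0,-0.0005,0,-0.0072,-0.048],[0,-0.0006,0,-0.009,-0.06]]'; python3 -m creep '[[0,-0.0001,0,-0.0009,-0.006],[0,-0.0001,0,-0.0018,-0.012],[0,-0.0002,0,-0.0027,-0.018],[0,-0.0003,0,-0.0036,-0.024],[0,-0.0003,0,-0.0045,-0.03]]'
```

```text
t: 17.15
ee_pos: [564.2, -28.3, 28.1]
ee_rot: [-1.2, -1.223, 1.223]
force: [-2.4, -1.9, -0.4]
gripper_width: 0.2
t: 17.77
ee_pos: [568.6, -28.5, 28.1]
ee_rot: [-1.186, -1.245, 1.245]
force: [-2.3, -1.3, 0.0]
gripper_width: -0.1
```

```bash
python3 -m creep '[[0,0,0,-0.0004,-0.003],[0,-0.0001,0,-0.0008,-0.005],[0,-0.0001,0,-0.0012,-0.008],[0,-0.0001,0,-0.0016,-0.011],[0,-0.0001,0,-0.002,-0.013]]'
```

```text
t: 18.4
ee_pos: [570.6, -28.5, 28.1]
ee_rot: [-1.18, -1.254, 1.254]
force: [-3.0, -1.5, 0.5]
gripper_width: 0.2
```

```bash
python3 -m creep '[[0,0,0,-0.0003,-0.002],[0,0,0,-0.0006,-0.004],[0,-0.0001,0,-0.0009,-0.006],[0,-0.0001,0,-0.0012,-0.008],[0,-0.0001,0,-0.0015,-0.01]]'
```

```text
t: 19.02
ee_pos: [572.1, -28.5, 28.1]
ee_rot: [-1.175, -1.262, 1.262]
force: [-2.2, -0.8, -0.9]
gripper_width: 0.0
```

```bash
python3 -m creep '[[0,0,0,-0.0003,-0.002],[0,0,0,-0.0006,-0.004],[0,-0.0001,0,-0.0009,-0.006],[0,-0.0001,0,-0.0012,-0.008],[0,-0.0001,0,-0.0012,-0.008]]'
```

```text
t: 19.65
ee_pos: [573.3, -28.5, 28.1]
ee_rot: [-1.171, -1.267, 1.267]
force: [-1.8, -1.4, -1.1]
gripper_width: 0.4
```

```bash
python3 -m creep '[[0,0,0,-0.0003,-0.002],[0,0,0,-0.0006,-0.004],[0,-0.0001,0,-0.0009,-0.006],[0,-0.0001,0,-0.0012,-0.008],[0,-0.0001,0,-0.0012,-0.008]]'
```

```text
t: 20.27
ee_pos: [574.0, -28.5, 28.1]
ee_rot: [-1.166, -1.273, 1.274]
force: [-4.8, -2.1, 0.7]
gripper_width: 0.0
```

```bash
python3 -m creep '[[0,0,0,-0.0003,-0.002],[0,0,0,-0.0006,-0.004],[0,-0.0001,0,-0.0009,-0.006],[0,-0.0001,0,-0.0012,-0.008],[0,-0.0001,0,-0.0012,-0.008]]'
```

```text
t: 20.9
ee_pos: [575.1, -28.6, 28.1]
ee_rot: [-1.162, -1.278, 1.28]
force: [-5.1, -1.4, 1.6]
gripper_width: 0.2
```

```bash
python3 - <<'E'
from h import *
from workcell import bot
z=shot("scene","s11"); q=bot.state();print(q['ee_pos'],q['force'])
cv2.imwrite("pics/s11c.png",cv2.resize(z['p'][220:310,300:400,::-1],None,fx=6,fy=6,interpolation=cv2.INTER_CUBIC))
E
```

```text
[575.09521099 -28.53929198  28.0788914 ] [-4.18519824 -2.61561185  1.33587962]
```

View pics/s11c.png

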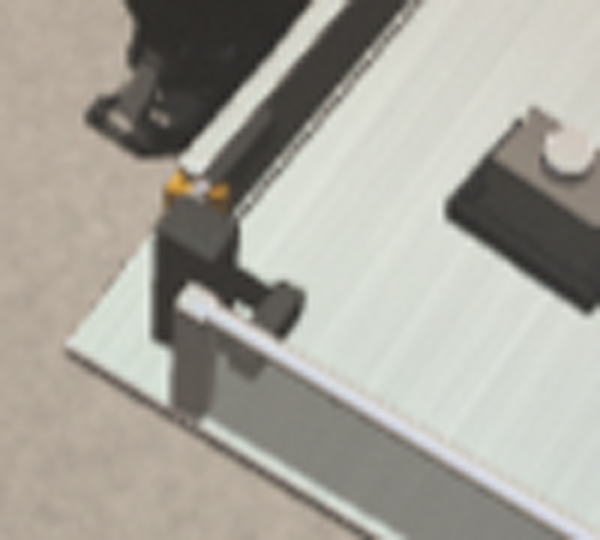

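The tongue (yellow, at about (195,185) in the crop) has reached the strike post, and the force has risen to about 5 N, so it's riding the lip. I'll go on in finer steps.

```bash
python3 -m creep '[[0,0,0,-0.0002,-0.001],[0,0,0,-0.0004,-0.003],[0,0,0,-0.0006,-0.004],[0,0,0,-0.0008,-0.005],[0,0,0,-0.0008,-0.005]]'
```

```text
t: 21.58
ee_pos: [575.8, -28.6, 28.1]
ee_rot: [-1.159, -1.282, 1.283]
force: [-5.6, -2.2, 1.3]
gripper_width: -0.3
```

```bash
python3 -m creep '[[0,0,0,-0.0002,-0.001],[0,0,0,-0.0004,-0.003],[0,0,0,-0.0006,-0.004],[0,0,0,-0.0008,-0.005],[0,0,0,-0.0008,-0.005]]'
```

```text
t: 22.2
ee_pos: [576.6, -28.6, 28.1]
ee_rot: [-1.157, -1.285, 1.287]
force: [-5.8, -2.1, 1.3]
gripper_width: 0.2
```

```bash
python3 -m creep '[[0,0,0,-0.0002,-0.001],[0,0,0,-0.0004,-0.003],[0,0,0,-0.0006,-0.004],[0,0,0,-0.0006,-0.004],[0,0,0,-0.0006,-0.004]]'
```

```text
t: 22.82
ee_pos: [577.1, -28.6, 28.1]
ee_rot: [-1.155, -1.288, 1.29]
force: [-6.2, -3.2, 1.9]
gripper_width: -0.3
```

```bash
python3 -m creep '[[0,0,0,-0.0002,-0.001],[0,0,0,-0.0004,-0.003],[0,0,0,-0.0006,-0.004],[0,0,0,-0.0006,-0.004],[0,0,0,-0.0006,-0.004]]'
```

```text
t: 23.45
ee_pos: [577.7, -28.6, 28.1]
ee_rot: [-1.152, -1.291, 1.293]
force: [-5.5, -4.1, 2.0]
gripper_width: -0.4
```

```bash
python3 -m creep '[[0,-0.0001,0,-0.0002,-0.001],[0,-0.0002,0,-0.0004,-0.003],[0,-0.0003,0,-0.0006,-0.004],[0,-0.0004,0,-0.0006,-0.004],[0,-0.0004,0,-0.0006,-0.004]]'
```

```text
t: 24.08
ee_pos: [578.2, -28.6, 28.1]
ee_rot: [-1.15, -1.294, 1.296]
force: [-5.8, -2.4, 3.2]
gripper_width: 0.0
```

```bash
python3 -m creep '[[0,-0.0001,0,-0.0002,-0.001],[0,-0.0002,0,-0.0004,-0.003],[0,-0.0002,0,-0.0006,-0.004],[0,-0.0002,0,-0.0006,-0.004],[0,-0.0002,0,-0.0006,-0.004]]'
```

```text
t: 24.7
ee_pos: [578.7, -28.6, 28.1]
ee_rot: [-1.148, -1.297, 1.299]
force: [-6.5, -1.0, 2.2]
gripper_width: -0.1
```

```bash
python3 -m creep '[[0,0,0,-0.0002,-0.001],[0,-0.0001,0,-0.0004,-0.003],[0,-0.0001,0,-0.0006,-0.004],[0,-0.0001,0,-0.0006,-0.004],[0,-0.0001,0,-0.0006,-0.004]]'
```

```text
t: 25.32
ee_pos: [579.3, -28.6, 28.1]
ee_rot: [-1.145, -1.3, 1.302]
force: [-6.7, -0.7, 3.0]
gripper_width: 0.3
```

```bash
python3 -m creep '[[0,0,0,-0.0002,-0.001],[0,-0.0001,0,-0.0004,-0.003],[0,-0.0001,0,-0.0006,-0.004],[0,-0.0001,0,-0.0006,-0.004],[0,-0.0001,0,-0.0006,-0.004]]'
```

```text
t: 25.95
ee_pos: [579.8, -28.6, 28.0]
ee_rot: [-1.143, -1.302, 1.305]
force: [-8.4, -1.2, 2.5]
gripper_width: -0.2
```

```bash
python3 -m creep '[[0,0,0,-0.0001,-0.001],[0,0,0,-0.0002,-0.001],[0,0,0,-0.0003,-0.002],[0,0,0,-0.0003,-0.002],[0,0,0,-0.0003,-0.002]]'
```

```text
t: 26.58
ee_pos: [580.0, -28.6, 28.1]
ee_rot: [-1.142, -1.304, 1.306]
force: [-7.1, -1.7, 3.3]
gripper_width: 0.1
```

```bash
python3 - <<'E'
from h import *
from workcell import bot
q=bot.state();print(q['ee_pos'],q['force'])
z=shot("scene","s12"); q=bot.state();print(q['ee_pos'],q['force'])
cv2.imwrite("pics/s12c.png",cv2.resize(z['p'][220:310,300:400,::-1],None,fx=6,fy=6,interpolation=cv2.INTER_CUBIC))
E
```

```text
[580.04885773 -28.59674324  28.05708376] [-7.07301371 -1.67787767  3.33039221]
[580.05483286 -28.59798088  28.0812357 ] [-7.94732785 -0.48375762  3.71950261]
```

View pics/s12c.png

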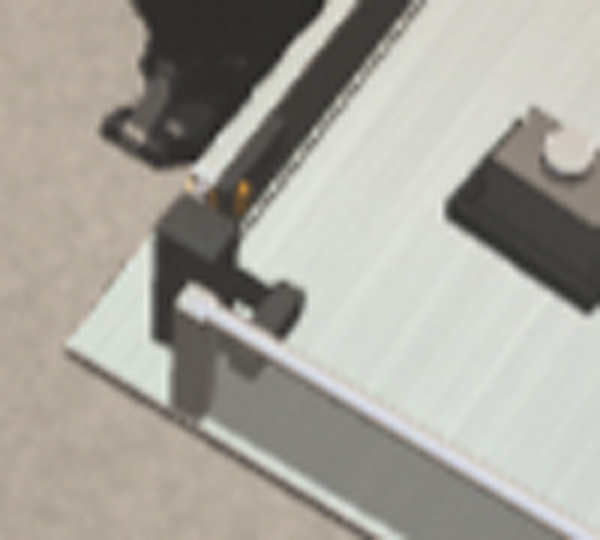

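The tongue (242,195) has nearly passed behind the post, and the force is still on the lip at about 7.5 N. I'll continue.

```bash
python3 -m creep '[[0,0,0,-0.0001,-0.001],[0,0,0,-0.0002,-0.001],[0,0,0,-0.0003,-0.002],[0,0,0,-0.0004,-0.003],[0,0,0,-0.0004,-0.003]]'
```

```text
t: 27.25
ee_pos: [580.4, -28.6, 28.1]
ee_rot: [-1.14, -1.306, 1.309]
force: [-7.9, -1.2, 3.0]
gripper_width: -0.3
```

```bash
python3 -m creep '[[0,0,0,-0.0001,-0.001],[0,0,0,-0.0002,-0.001],[0,0,0,-0.0003,-0.002],[0,0,0,-0.0004,-0.003],[0,0,0,-0.0004,-0.003]]'
```

```text
t: 27.88
ee_pos: [580.8, -28.6, 28.1]
ee_rot: [-1.139, -1.308, 1.311]
force: [-8.4, -2.4, 3.1]
gripper_width: 0.0
```

```bash
python3 -m creep '[[0,0,0,-0.0001,-0.001],[0,0,0,-0.0002,-0.001],[0,0,0,-0.0003,-0.002],[0,0,0,-0.0004,-0.003],[0,0,0,-0.0004,-0.003]]'
```

```text
t: 28.5
ee_pos: [581.2, -28.6, 28.1]
ee_rot: [-1.137, -1.31, 1.313]
force: [-8.4, -1.6, 3.2]
gripper_width: -0.2
```

```bash
python3 -m creep '[[0,0,0,-0.0001,-0.001],[0,0,0,-0.0002,-0.001],[0,0,0,-0.0003,-0.002],[0,0,0,-0.0004,-0.003],[0,0,0,-0.0004,-0.003]]'
```

```text
t: 29.12
ee_pos: [581.5, -28.6, 28.1]
ee_rot: [-1.136, -1.312, 1.315]
force: [-8.8, -3.1, 2.4]
gripper_width: 0.1
```

```bash
python3 -m creep '[[0,-0.0001,0,-0.0001,-0.001],[0,-0.0002,0,-0.0002,-0.001],[0,-0.0002,0,-0.0003,-0.002],[0,-0.0002,0,-0.0004,-0.003],[0,-0.0002,0,-0.0004,-0.003]]'
```

```text
t: 29.75
ee_pos: [581.9, -28.6, 28.1]
ee_rot: [-1.134, -1.314, 1.317]
force: [-8.0, -2.1, 3.0]
gripper_width: 0.0
```

```bash
python3 - <<'E'
from h import *
from workcell import bot
z=shot("scene","s13"); q=bot.state();print(q['ee_pos'],q['force'])
cv2.imwrite("pics/s13c.png",cv2.resize(z['p'][220:310,300:400,::-1],None,fx=6,fy=6,interpolation=cv2.INTER_CUBIC))
d=shot("side","d13"); cv2.imwrite("pics/d13c.png",cv2.resize(d['p'][180:300,180:370,::-1],None,fx=4,fy=4,interpolation=cv2.INTER_CUBIC)); q=bot.state();print(q['ee_pos'],q['force'])
E
```

```text
[581.874994   -28.59076994  28.06273288] [-9.26220501 -2.7679792   4.1940416 ]
[581.88308492 -28.60271826  28.07966777] [-8.13372552 -1.83127649  3.368151  ]
```

View pics/s13c.png

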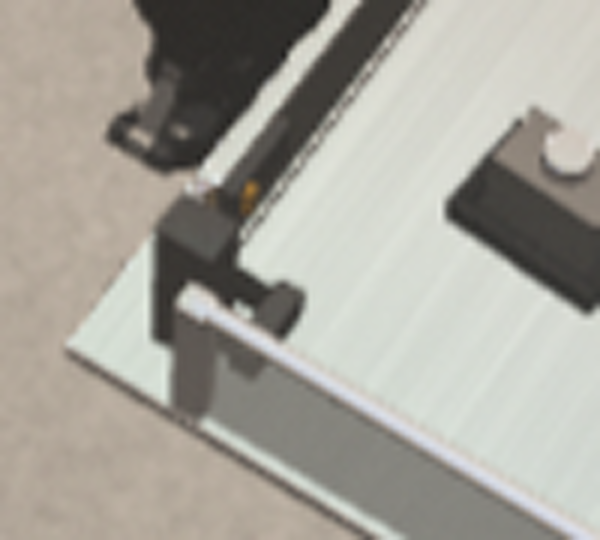

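View pics/d13c.png

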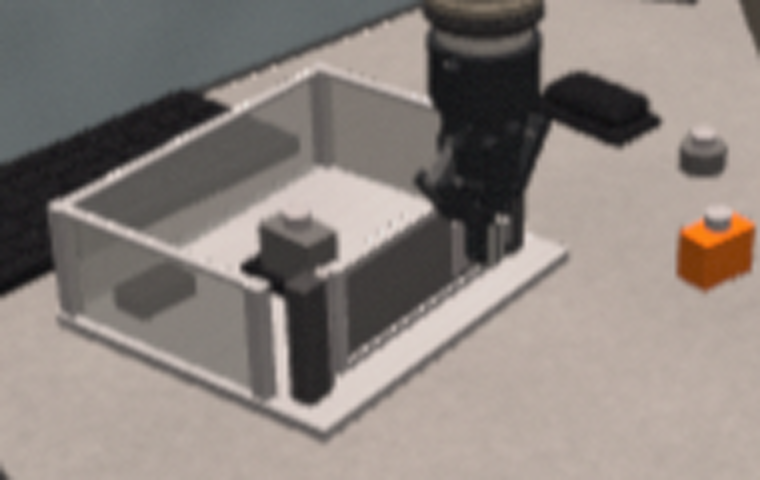

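```bash
python3 -m creep '[[0,0,0,-0.0001,-0.001],[0,0,0,-0.0002,-0.001],[0,0,0,-0.0003,-0.002],[0,0,0,-0.0004,-0.003],[0,0,0,-0.0004,-0.003]]'
```

```text
t: 30.48
ee_pos: [582.5, -28.6, 28.1]
ee_rot: [-1.133, -1.317, 1.319]
force: [-6.3, -1.4, 1.8]
gripper_width: -0.1
```

```bash
python3 -m creep '[[0,0,0,-0.0001,-0.001],[0,0,0,-0.0002,-0.001],[0,0,0,-0.0003,-0.002],[0,0,0,-0.0004,-0.003],[0,0,0,-0.0004,-0.003]]'
```

```text
t: 31.1
ee_pos: [584.0, -28.5, 28.1]
ee_rot: [-1.133, -1.321, 1.32]
force: [-4.5, -1.8, 0.6]
gripper_width: 0.1
```

The force has fallen from 8.5 to 4.5 N, so the tongue is over the lip. Next is the buffer, in steps of 0.2 to 0.3 mm.

```bash
python3 -m creep '[[0,0,0,-0.0001,-0.001],[0,0,0,-0.0002,-0.001],[0,0,0,-0.0003,-0.002],[0,0,0,-0.0003,-0.002],[0,0,0,-0.0003,-0.002]]'
```

```text
t: 31.72
ee_pos: [584.3, -28.5, 28.1]
ee_rot: [-1.132, -1.322, 1.322]
force: [-5.1, -0.9, 0.8]
gripper_width: -0.1
```

```bash
python3 -m creep '[[0,0,0,-0.0001,-0.001],[0,0,0,-0.0002,-0.001],[0,0,0,-0.0003,-0.002],[0,0,0,-0.0003,-0.002],[0,0,0,-0.0003,-0.002]]'
```

```text
t: 32.35
ee_pos: [584.6, -28.4, 28.1]
ee_rot: [-1.131, -1.323, 1.323]
force: [-4.1, -0.4, -0.2]
gripper_width: 0.3
```

```bash
python3 -m creep '[[0,0,0,-0.0001,-0.001],[0,0,0,-0.0002,-0.001],[0,0,0,-0.0003,-0.002],[0,0,0,-0.0003,-0.002],[0,0,0,-0.0003,-0.002]]'
```

```text
t: 32.98
ee_pos: [584.9, -28.4, 28.1]
ee_rot: [-1.13, -1.325, 1.325]
force: [-4.4, -0.8, -1.0]
gripper_width: -0.0
```

```bash
python3 -m creep '[[0,0,0,-0.0001,-0.001],[0,0,0,-0.0002,-0.001],[0,0,0,-0.0003,-0.002],[0,0,0,-0.0003,-0.002],[0,0,0,-0.0003,-0.002]]'
```

```text
t: 33.6
ee_pos: [585.2, -28.4, 28.1]
ee_rot: [-1.129, -1.326, 1.326]
force: [-4.4, -2.2, -0.6]
gripper_width: -0.2
```

```bash
python3 -m creep '[[0,0,0,-0.0001,-0.001],[0,0,0,-0.0002,-0.001],[0,0,0,-0.0002,-0.001],[0,0,0,-0.0002,-0.001],[0,0,0,-0.0002,-0.001]]'
```

```text
t: 34.22
ee_pos: [585.4, -28.3, 28.1]
ee_rot: [-1.129, -1.327, 1.327]
force: [-3.6, -3.0, -1.3]
gripper_width: -0.1
```

```bash
python3 -m creep '[[0,0,0,-0.0001,-0.001],[0,-0.0001,0,-0.0002,-0.001],[0,-0.0001,0,-0.0003,-0.002],[0,-0.0002,0,-0.0004,-0.003],[0,-0.0002,0,-0.0004,-0.003]]'
```

```text
t: 34.85
ee_pos: [585.9, -28.3, 28.1]
ee_rot: [-1.127, -1.329, 1.329]
force: [-3.3, -1.4, -1.4]
gripper_width: -0.3
```

```bash
python3 -m creep '[[0,0,0,-0.0001,-0.001],[0,-0.0001,0,-0.0002,-0.001],[0,-0.0001,0,-0.0003,-0.002],[0,-0.0001,0,-0.0004,-0.003],[0,-0.0001,0,-0.0004,-0.003]]'
```

```text
t: 35.48
ee_pos: [586.3, -28.3, 28.1]
ee_rot: [-1.126, -1.332, 1.331]
force: [-3.8, 0.1, -0.6]
gripper_width: -0.2
```

```bash
python3 -m creep '[[0,0,0,-0.0001,-0.001],[0,0,0,-0.0002,-0.001],[0,0,0,-0.0003,-0.002],[0,0,0,-0.0003,-0.002],[0,0,0,-0.0003,-0.002]]'
```

```text
t: 36.1
ee_pos: [586.7, -28.4, 28.2]
ee_rot: [-1.125, -1.333, 1.333]
force: [-2.4, 0.5, -0.9]
gripper_width: 0.2
```

```bash
python3 -m creep '[[0,0,0,-0.0001,-0.001],[0,0,0,-0.0002,-0.001],[0,0,0,-0.0003,-0.002],[0,0,0,-0.0004,-0.003],[0,0,0,-0.0004,-0.003]]'
```

```text
t: 36.72
ee_pos: [587.1, -28.4, 28.2]
ee_rot: [-1.123, -1.335, 1.335]
force: [-2.1, 0.0, -1.3]
gripper_width: 0.1
```

```bash
python3 -m creep '[[0,0,0,-0.0001,-0.001],[0,0,0,-0.0002,-0.001],[0,0,0,-0.0003,-0.002],[0,0,0,-0.0004,-0.003],[0,0,0,-0.0004,-0.003]]'
```

```text
t: 37.35
ee_pos: [587.3, -28.3, 28.2]
ee_rot: [-1.121, -1.337, 1.337]
force: [-2.8, -0.4, -1.2]
gripper_width: -0.4
```

```bash
python3 -m creep '[[0,0,0,-0.0001,-0.001],[0,0,0,-0.0002,-0.001],[0,0,0,-0.0003,-0.002],[0,0,0,-0.0003,-0.002],[0,0,0,-0.0003,-0.002]]'
```

```text
t: 37.98
ee_pos: [587.5, -28.3, 28.2]
ee_rot: [-1.12, -1.338, 1.339]
force: [-4.8, -2.0, 1.2]
gripper_width: -0.5
```

Contact with the buffer is starting, and the force is climbing. I'll take 0.3 mm steps with a check after each.

```bash
python3 -m creep '[[0,0,0,-0.0001,-0.001],[0,0,0,-0.0002,-0.001],[0,0,0,-0.0003,-0.001],[0,0,0,-0.0003,-0.001],[0,0,0,-0.0003,-0.001]]'
```

```text
t: 38.6
ee_pos: [587.6, -28.1, 28.1]
ee_rot: [-1.119, -1.339, 1.34]
force: [-5.8, -1.8, 2.0]
gripper_width: 0.2
```

```bash
python3 -m creep '[[0,0,0,-0.0001,0],[0,0,0,-0.0002,0],[0,0,0,-0.0003,-0.001],[0,0,0,-0.0003,-0.001],[0,0,0,-0.0003,-0.001]]'
```

```text
t: 39.22
ee_pos: [587.7, -28.1, 28.1]
ee_rot: [-1.118, -1.339, 1.34]
force: [-6.8, -1.6, 1.4]
gripper_width: 0.2
```

```bash
python3 -m creep '[[0,0,0,-0.0001,0],[0,0,0,-0.0002,0],[0,0,0,-0.0003,-0.001],[0,0,0,-0.0004,-0.001],[0,0,0,-0.0004,-0.001]]'
```

```text
t: 39.85
ee_pos: [587.7, -27.8, 28.0]
ee_rot: [-1.117, -1.34, 1.342]
force: [-6.1, 0.2, 2.4]
gripper_width: -0.3
```

```bash
python3 -m creep '[[0,0,0,-0.0001,0],[0,0,0,-0.0002,0],[0,0,0,-0.0003,0],[0,0,0,-0.0003,0],[0,0,0,-0.0003,0]]'
```

```text
t: 40.48
ee_pos: [587.8, -27.7, 28.0]
ee_rot: [-1.116, -1.34, 1.342]
force: [-8.4, -0.6, 2.6]
gripper_width: -0.2
```

```bash
python3 -m creep '[[0,0,0,-0.0001,0],[0,0,0,-0.0002,0],[0,0,0,-0.0003,0],[0,0,0,-0.0003,0],[0,0,0,-0.0003,0]]'
```

```text
t: 41.1
ee_pos: [587.8, -27.7, 28.0]
ee_rot: [-1.116, -1.339, 1.342]
force: [-8.6, -0.4, 3.7]
gripper_width: 0.3
```

```bash
python3 -m creep '[[0,0,0,-0.0001,0],[0,0,0,-0.0002,0],[0,0,0,-0.0002,0],[0,0,0,-0.0002,0],[0,0,0,-0.0002,0]]'
```

```text
t: 41.72
ee_pos: [587.8, -27.7, 27.9]
ee_rot: [-1.115, -1.339, 1.342]
force: [-9.9, -0.9, 3.5]
gripper_width: 0.1
```

```bash
python3 - <<'E'
from h import *
from workcell import bot
q=bot.state();print(q['ee_pos'],q['force'])
z=shot("scene","s14"); q=bot.state();print(q['ee_pos'],q['force'])
cv2.imwrite("pics/s14c.png",cv2.resize(z['p'][220:310,300:400,::-1],None,fx=6,fy=6,interpolation=cv2.INTER_CUBIC))
E
```

```text
[587.7938141  -27.67852986  27.90897605] [-9.93119989 -0.86925175  3.48237145]
[587.78981156 -27.6635251   27.92660771] [-9.91459228 -1.34265556  4.35131805]
```

View pics/s14c.png

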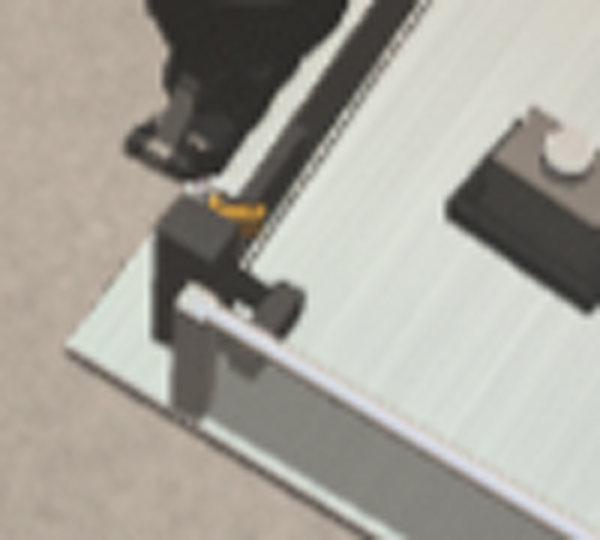

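The tongue now shows fully sprung out behind the post (yellow, (210–262, 200–215)), with the push at about 10 N. I'll press a little more to reach 11 N.

```bash
python3 -m creep '[[0,0,0,-0.0001,0],[0,0,0,-0.0002,0],[0,0,0,-0.0003,0],[0,0,0,-0.0003,0],[0,0,0,-0.0003,0]]'
```

```text
t: 42.4
ee_pos: [587.8, -27.7, 27.9]
ee_rot: [-1.115, -1.338, 1.342]
force: [-11.5, -1.5, 5.3]
gripper_width: -0.3
```

11.5 N reached, so I'll stop and back off slowly, then check that the gate stays.

```bash
python3 -m creep '[[0,0,0,0.0005,0],[0,0,0,0.001,0],[0,0,0,0.002,0],[0,0,0,0.004,0],[0,0,0,0.008,0]]'; python3 -m creep '[[0,0,0,0.01,0],[0,0,0,0.025,0],[0,0,0,0.04,0],[0,0,0,0.055,0],[0,0,0,0.06,0]]'; python3 -m creep '[[0,0,-0.02,0.01,0],[0,0,-0.06,0.02,0],[0,0,-0.1,0.03,0],[0,0,-0.14,0.035,0],[0,0,-0.17,0.035,0]]'; python3 - <<'E'
from h import *
from workcell import bot
q=bot.state();print(q['t'],q['ee_pos'],q['force'])
z=shot("wrist","w15");s=shot("scene","s15")
cv2.imwrite("pics/s15c.png",cv2.resize(s['p'][170:330,290:480,::-1],None,fx=3.6,fy=3.6,interpolation=cv2.INTER_CUBIC))
E
```

```text
t: 43.02
ee_pos: [582.5, -29.4, 28.4]
ee_rot: [-1.12, -1.342, 1.34]
force: [0.3, 0.3, 0.4]
gripper_width: 0.1
t: 43.65
ee_pos: [521.8, -40.2, 28.2]
ee_rot: [-1.118, -1.34, 1.34]
force: [0.7, -0.2, -0.4]
gripper_width: 0.1
t: 44.28
ee_pos: [488.5, -46.5, 200.2]
ee_rot: [-1.121, -1.342, 1.34]
force: [0.5, -0.3, -0.8]
gripper_width: 0.2
44.275 [488.54089198 -46.45920836 200.16771113] [ 0.5125162  -0.30444981 -0.79974997]
```

View pics/s15c.png

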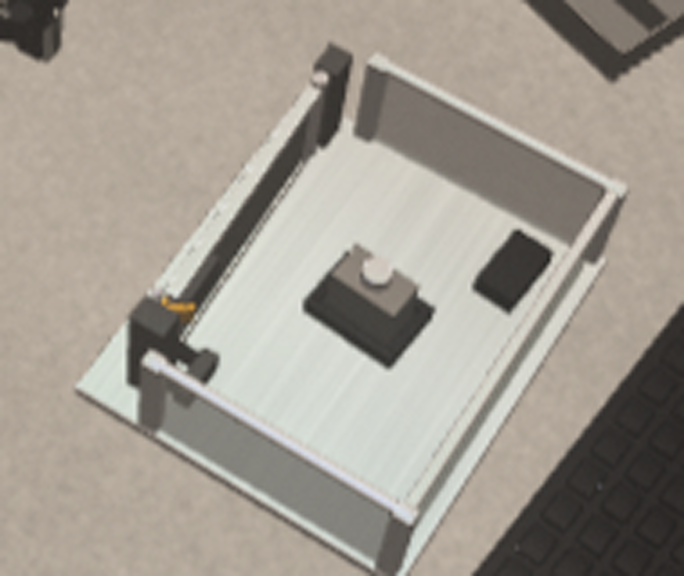

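View pics/w15.png

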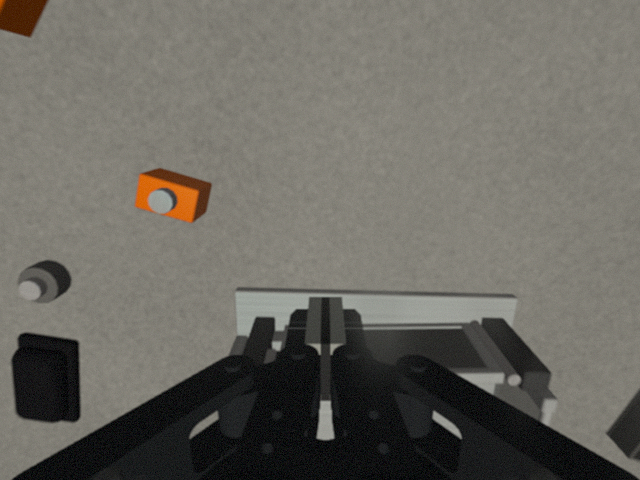

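The gate stays shut on its own: its line runs from the hinge at (320,78) to the post at (150,300), with the tongue out behind the strike. The module stands in the nest at (375,280). I'll settle once more, then check the gate over time, the module's seating and the bystanders.

```bash
python3 -m creep '[[0,0,0,0,0],[0,0,0,0,0],[0,0,0,0,0],[0,0,0,0,0],[0,0,0,0,0]]'; python3 - <<'E'
from h import *
s=shot("scene","s16"); w=cloud(s); a=load("s15")
P=w[w[...,2]>0] if 0 else w
g=(w[...,2]>54)&(w[...,2]<62)&(np.hypot(w[...,0]-688,w[...,1]-50)<35); print('mod top',np.median(w[g],0),cv2.minAreaRect(w[g][:,:2].astype(np.float32)))
g=(w[...,2]>66)&(w[...,2]<75)&(np.hypot(w[...,0]-688,w[...,1]-50)<25); print('cap',np.median(w[g],0))
d=np.abs(s['p'].astype(int)-a['p']).max(2)[170:330,290:480]; print('diff s15-s16 in cell: px>40 =',(d>40).sum())
g=(w[...,2]>93)&(w[...,2]<100)&(w[...,0]>570)&(w[...,0]<612)&(w[...,1]<112)&(w[...,1]>-50); Q=w[g]
vx,vy,x0,y0=cv2.fitLine(Q[:,:2].astype(np.float32),cv2.DIST_HUBER,0,.01,.01).ravel(); print('gate dir',np.degrees(np.arctan2(-abs(vy),vx*-np.sign(vy))),'closed -81.1',len(Q))
z0=load("scene0")
D=np.abs(s['p'].astype(int)-z0['p']).max(2); D[:260,100:400]=0
m=cv2.morphologyEx((D>45).astype(np.uint8),cv2.MORPH_OPEN,np.ones((3,3))); n,l,st,c=cv2.connectedComponentsWithStats(m); print([(st[i].tolist()) for i in range(1,n)])
E
```

```text
t: 45.0
ee_pos: [488.3, -46.3, 197.9]
ee_rot: [-1.118, -1.341, 1.341]
force: [1.0, -0.5, 0.3]
gripper_width: 0.2
mod top [694.65689583  44.10352518  58.6190638 ] ((689.1837768554688, 48.118507385253906), (50.40917205810547, 33.362709045410156), 3.7212154865264893)
cap [689.95782364  47.67870834  71.04221545]
diff s15-s16 in cell: px>40 = 40
gate dir -79.33721 closed -81.1 251
[[400, 251, 3, 3, 9], [221, 286, 5, 4, 18], [221, 297, 14, 11, 109]]
```

```bash
python3 - <<'E'
from h import *
d=np.abs(load("s16")['p'].astype(int)-load("s15")['p']).max(2)[170:330,290:480]; v,u=np.nonzero(d>40); print(u.min()+290,u.max()+290,v.min()+170,v.max()+170)
from workcell import bot
print(bot.finish_job(), bot.state()['t'])
E
```

```text
290 308 170 188
the job is handed in; nothing more can be done
the job is handed in; nothing more can be done
```

The grey sensor module is upright and fully home in the nest, and the gate is latched and holding itself shut. I handed the job in at about 45 s of the 64 s allowed, with the arm clear of everything.

**Module:** After release its top was at 58.2 mm and its cap at 70.2 mm, against 58 and 70 expected when fully seated. Its position matched the nest to within about 1 mm, and the check after the gate closed agreed.

**Gate:** I felt the tongue climb the lip, peaking at about 9 N, then the force fell off. I pressed on to 11.5 N on the buffer and backed away. The tongue was visible sprung out behind the strike. With the robot away, two pictures 0.7 s apart differed only where the arm was still settling. The gate rests at about -0.03 rad.

**Bystanders:** Comparing the first and last pictures showed changes only where the module had stood, plus a 3 x 3 pixel patch inside the cell. Part of the upper-left picture, behind the arm, was left out of that comparison.

**What disagreed:**
- **Fingertips:** they measured about 13 mm behind the TCP, not 25 mm ahead as stated. My first grip closed in the air above the module and touched nothing, and I used the measured offset from then on.
- **Gate force:** the lip peak came out slightly above the stated 4–8 N. With the vertical friction included, the highest total at the wrist was about 12.7 N, under the 16 N limit. I could only read the force at the end of each move and at the pictures.

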